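Fill the sample jar with brass offcuts

TASK

Swing the funnel fully home over the clear jar, then pour all six brass pieces from the blue scoop pan through the funnel into the jar. Stand the empty pan back on the bench, level, and leave the funnel over the jar and everything else on the bench where it stands.

Things in the scene. Friction and masses are not known exactly. Their poses are not given: they have to be found in the camera images.
- jar_floor (a point): middle of the jar's inner floor, 17 mm above the bench, on the jar's axis. The clear jar (66 mm outside, 58 mm inside, rim 102 mm above the bench) is fixed on the dark base plate (270 x 110 x 12 mm) of the filling stand. This point's x axis points from the jar to the stand's post, z up
- pivot (a point): top of the stand's fixed upright steel post (20 mm thick; arm hub 32 mm wide, top 186 mm above the bench), on the vertical axis about which the funnel arm swings, 160 mm from the jar's axis along the base plate
- funnel_arm (a joint): swing of the funnel arm about the post, rad: 0 = fully home, against a stop, with the funnel's axis on the jar's axis; grows to 1.6 as the funnel swings clockwise seen from above, out to the side. Light friction (0.08 N m): it stays where it is left
- knob (a point): grip point on the red upright round knob (18 mm thick, top 245 mm, this point 225 mm above the bench) that stands on the funnel arm between post and funnel, 55 mm from the pivot axis on the line from pivot to funnel; all else on the arm lies below 187 mm
- funnel_mouth (a point): centre of the funnel's mouth, in the plane of its rim, 185 mm above the bench, 160 mm from the pivot axis. Aluminium funnel, rim 174 mm outside, cone about 45 degrees steep, stem 51 mm inside, its lower end 107 mm above the bench (5 mm above the jar)
- pan_handle (a point): middle of the flat black handle (50 mm long, 26 high, 14 thick) behind the blue scoop pan, 54 mm above the pan's underside. Axes are the pan's: x from handle to pouring lip, y across (the handle's thickness), z up. The bar spans x -24 to +26, z -13 to +13 mm of this point. The pan (about 140 g) stands on the bench, lip roughly towards +y
- pan_lip (a point): middle of the pan's pouring lip, at x +159, z -46 mm from the handle point in the pan's axes, 8 mm above its underside. The pan is a trough open at this end: 72 mm wide, side walls up to 33 mm high, back wall 29 mm ahead of the handle point, floor 3 mm thick, its last 38 mm ramped up 8 degrees
- brass1_c (a point): centre of one of the six chunky brass pieces (hexagonal, round or square, 18 to 23 mm across, 20 mm high, about 28 g), standing in the pan at the start. The polished metal slides: they start to move when the floor under them slopes about 18 to 26 degrees
- brass2_c (a point): centre of one of the six chunky brass pieces (hexagonal, round or square, 18 to 23 mm across, 20 mm high, about 28 g), standing in the pan at the start. The polished metal slides: they start to move when the floor under them slopes about 18 to 26 degrees
- brass3_c (a point): centre of one of the six chunky brass pieces (hexagonal, round or square, 18 to 23 mm across, 20 mm high, about 28 g), standing in the pan at the start. The polished metal slides: they start to move when the floor under them slopes about 18 to 26 degrees
- brass4_c (a point): centre of one of the six chunky brass pieces (hexagonal, round or square, 18 to 23 mm across, 20 mm high, about 28 g), standing in the pan at the start. The polished metal slides: they start to move when the floor under them slopes about 18 to 26 degrees
- brass5_c (a point): centre of one of the six chunky brass pieces (hexagonal, round or square, 18 to 23 mm across, 20 mm high, about 28 g), standing in the pan at the start. The polished metal slides: they start to move when the floor under them slopes about 18 to 26 degrees
- brass6_c (a point): centre of one of the six chunky brass pieces (hexagonal, round or square, 18 to 23 mm across, 20 mm high, about 28 g), standing in the pan at the start. The polished metal slides: they start to move when the floor under them slopes about 18 to 26 degrees
- dish: open brass bowl, 84 mm across, 40 mm high; origin at the centre of its underside (bystander: leave where it stands)
- rabbit: golden rabbit figurine on a round dark base, 64 mm across, 115 mm tall; origin under its centre (bystander: leave where it stands)
- bell: copper bell, 68 mm across and high, standing; origin under its centre (bystander: leave where it stands)
- hammer: hammer lying on the bench (bystander: leave where it stands)
- spoon: brass spoon lying on the bench (bystander: leave where it stands)
- polish: white tin with a paper label, 70 mm across, 60 mm tall; origin under its centre (bystander: leave where it stands)
Things that resemble listed ones, but are neither listed nor needed, are in the scene too. Of the things shaped like the part that bears pan_handle, the blue one is meant.

How it is judged:
By the outcome, as a careful person would: the job done as asked, in the order asked, and still so for the second after the job is handed in, with the robot touching nothing.
It also fails if it takes over 72 s, if anything falls off the work surface, if the arm or the gripper's body presses on something with over 40 N, if the wrist force passes 120 N, or if a joint passes its speed limit or range.

ROBOT

A 6-joint arm with a two-finger parallel gripper is mounted at the origin on the work surface. World frame = base frame: x ahead of the robot, y to its left, z up, the work surface at z = 0. Lengths are in m, angles in degrees, forces in N, time in s.
With the tool pointing down it reaches from about 0.35 to 0.875 m from the base axis. Payload 4.2 kg.
Tool frame: the origin (TCP) lies midway between the tips of the shut fingers; the grasp point (between the pads) lies r.grasp_offset behind it (r.grasp_offset is the distance from the TCP to the grasp point, in m); z points along the fingers, y is the direction in which the jaws open and shut (so a half turn about z gives the same grasp; the last joint's range is limited). The gripper opens to 87 mm and grips with 3 to 60 N. Pads are 19 mm wide; open, the fingers measure 117 mm over their backs; the gripper's body (75 mm by 190 mm) begins 51 mm behind the grasp point.
Start: joints at [87.353, 22.042, 0.453, 0, -68.411, -14.817], TCP at [0.188, 0.596, 0.223] pointing down, gripper open.
Joint ranges: [-179.83, 179.83], [-69.29, 118.12], [-61.27, 80.66], [-181.25, 117.63], [-171.15, -9.14], [-177.46, 177.46]. Speed limits (degrees/s): [159.86, 159.86, 180, 180, 180, 180].

INTERFACE

Orientations are given as a 3x3 rotation matrix whose columns are the frame's x, y, z axes.
In Python, from station import sense, optics, r gives the robot as it stands. The module is installed in compiled form; this text tells all that it offers.
- The arm moves only by the tool servo_tool, never from a script. Its argument "deltas" is a list of rows, each an object with "slide": the shift along the tool's x, y, z in units of 25 mm (1.0 is 25 mm), a list of three; "spin": the turn about the tool's z in units of 8 degrees (1.0 is 8 degrees). A call has 1 to 10 rows; each row shifts and turns the pose as measured when the row begins, along the tool's axes as they then stand; what a row does not reach is not made up. A row lasts 1/10 s, in which the tool goes at most 50 mm and 8.59 degrees, less where a joint would pass 70% of its speed; a pose out of reach is approached as far as the arm can. A call is refused whole if a number of a shift passes 1 or a number of a turn 1, either way. A call with a gripper value outside its range is refused whole. "gripper" is the closure in counts, from 0 (fully open) to 255 (shut), set as the call begins (left out, the last holds). The fingers move at their own pace and stop on an object; the grip force is fixed at half the most. Time passes only in rows, so rows that do not move let the fingers close. It gives the time, the measured TCP pose, the force and the opening at its end, in the units of the state.
- sense(): the state, without advancing time (a new reading comes with each control period).
- optics.capture(name): name is "side" or "top"; returns a dict with "frame" (400x640x3 uint8, red, green, blue), "camera_matrix" (3x3 intrinsics, pixels), "k1" (the pictures are not rectified: a ray, as slopes to the right and down, at radius r is drawn at 1 + k1 r^2 times it, then the intrinsics apply), "eye" and "rotation" of the camera in the world. Camera axes: x right, y down, z forward; pixel columns grow to the right and rows downward; lengths in m; the calibration is good to about 2 mm. A picture is of the moment at which its call begins. There is no depth.
- r.finish_job(): hands the job in, once; it reports no verdict.
The state is a dict: "time_s": time; "joints": joint angles; "joint_velocities": joint speeds; "effort": joint torques, N m; "tcp_pos": TCP position; "ee_rot": TCP orientation; "wrist_force": force on the tool from outside, world axes, zero at the start; "moment": the same for the moment, N m; "gripper_width": opening from 0.0 (shut) to 1.0 (fully open).
Only numpy, scipy, OpenCV 4.12 (cv2) and the standard library are available. Lean on these libraries where they do the work, as an engineer would, in place of code of your own. Each camera call takes 0.05 s, during which the arm holds its last target.

## Working session

There is one attempt and no reset: what is moved stays moved. The work goes in short steps, Python scripts to look and compute and a tool call to move; the robot and the scene stay as the last step left them, time stands still between calls to the robot, and variables do not carry over. Pictures are saved under pics/ and viewed, and the job is handed in when it is done.

Besides the shell and the picture viewer there is one more tool, called after "Request:" as name(argument=value, ...), one argument or row to a line, values as JSON. servo_tool: Moves the arm, as the interface text tells. Its arguments: {"type":"object","properties":{"deltas":{"type":"array"},"gripper":{"type":"number"}},"required":["deltas"]}

```bash
mkdir -p pics; python3 - <<'E'
from station import sense, optics, r
import cv2
print(sense(), r.grasp_offset)
for n in ("side","top"):
    c=optics.capture(n)
    cv2.imwrite(f"pics/{n}0.png",c["frame"][:,:,::-1])
    print(n,c["camera_matrix"],c["k1"],c["eye"],c["rotation"])
E
```

```text
{'time_s': 0.0, 'joints': array([ 8.73529636e+01,  2.20888370e+01,  3.80923605e-01, -2.96132994e-02,
       -6.84105913e+01, -1.48162602e+01]), 'joint_velocities': array([ 0.02040407,  0.00777787, -0.04037456, -0.02128054, -0.09801577,
       -0.02041467]), 'effort': array([ 8.84130459e-04, -3.90671754e+01,  1.87402368e+01,  4.21970084e+00,
        1.09022786e-02, -1.92387556e-04]), 'tcp_pos': array([0.18736072, 0.59563194, 0.22148607]), 'ee_rot': array([[ 9.53852167e-01, -3.00276060e-01, -5.75595078e-04],
       [-3.00276604e-01, -9.53849980e-01, -2.04384841e-03],
       [ 6.46873933e-05,  2.12236697e-03, -9.99997746e-01]]), 'wrist_force': array([ 0.53339759, -0.2391657 , -0.16262914]), 'moment': array([-0.03383149, -0.03167174, -0.01103305]), 'gripper_width': 0.9971903528002434} 0.0187
side [[370.41678695   0.         323.4615338 ]
 [  0.         370.41678695 197.12342655]
 [  0.           0.           1.        ]] -0.006215926552102939 [ 0.4360473  -0.71169834  0.85385789] [[ 0.99237129 -0.0980853   0.07468933]
 [-0.12239475 -0.71114659  0.69230778]
 [-0.01479015 -0.69616795 -0.71772658]]
top [[371.76855299   0.         316.33811127]
 [  0.         371.76855299 196.74146076]
 [  0.           0.           1.        ]] 0.00820678686069833 [ 0.41608335 -0.02640948  1.24045918] [[ 0.00269404 -0.99417733  0.1077227 ]
 [-0.99989617 -0.00115315  0.01436398]
 [-0.01415612 -0.10775021 -0.99407721]]
```

View pics/side0.png

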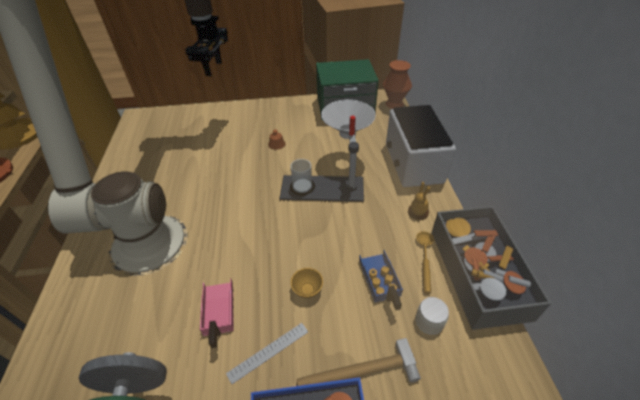

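View pics/top0.png

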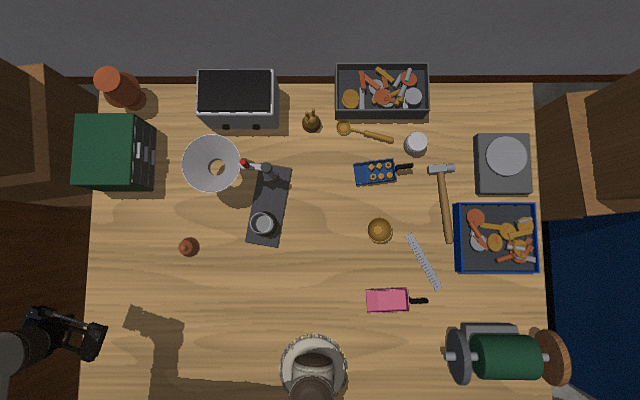

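```bash
cat > h.py <<'E'
from station import sense, optics, r
import cv2, numpy as np
C={}
def cap(n,save=None):
    c=optics.capture(n); C[n]=c
    if save: cv2.imwrite(f"pics/{save}.png",c["frame"][:,:,::-1])
    return c
def ray(c,uv):
    p=cv2.undistortPoints(np.array([[uv]],float),c["camera_matrix"],np.array([c["k1"],0,0,0]))[0,0]
    d=c["rotation"]@np.array([p[0],p[1],1.]); return c["eye"],d/np.linalg.norm(d)
def plane(c,uv,z):
    e,d=ray(c,uv); return e+d*(z-e[2])/d[2]
def proj(c,P):
    P=np.atleast_2d(P); R=c["rotation"].T
    return cv2.projectPoints(P.astype(float),cv2.Rodrigues(R)[0],-R@c["eye"],c["camera_matrix"],np.array([c["k1"],0,0,0]))[0][:,0]
def crop(c,x0,y0,x1,y1,k,name):
    f=c["frame"][y0:y1,x0:x1,::-1]
    cv2.imwrite(f"pics/{name}.png",cv2.resize(f,None,fx=k,fy=k,interpolation=cv2.INTER_CUBIC))
E
python3 - <<'E'
from h import *
c=cap("top"); s=cap("side")
crop(c,170,90,310,260,4,"t_fun"); crop(c,340,140,480,200,5,"t_pan")
crop(s,260,90,400,210,5,"s_fun"); crop(s,340,230,460,340,5,"s_pan")
E
```

```text
(no output)
```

View pics/t_fun.png

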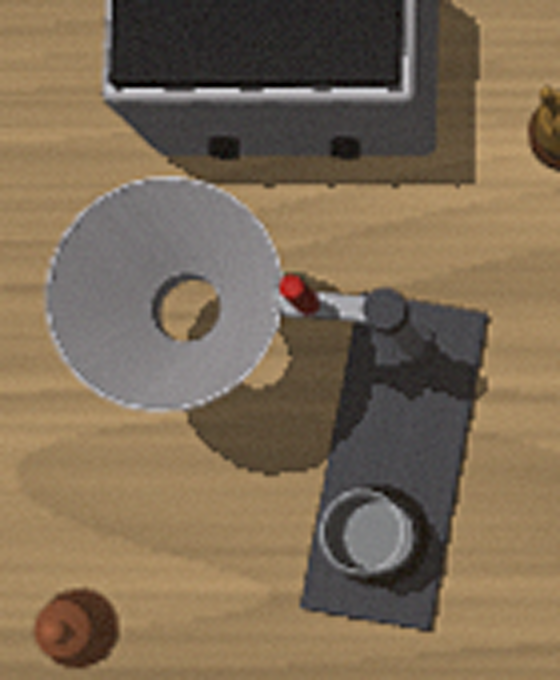

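View pics/t_pan.png

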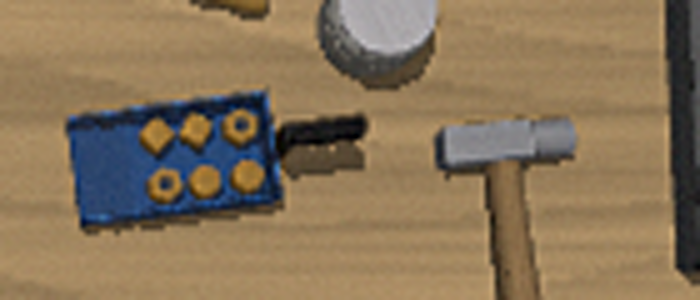

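View pics/s_fun.png

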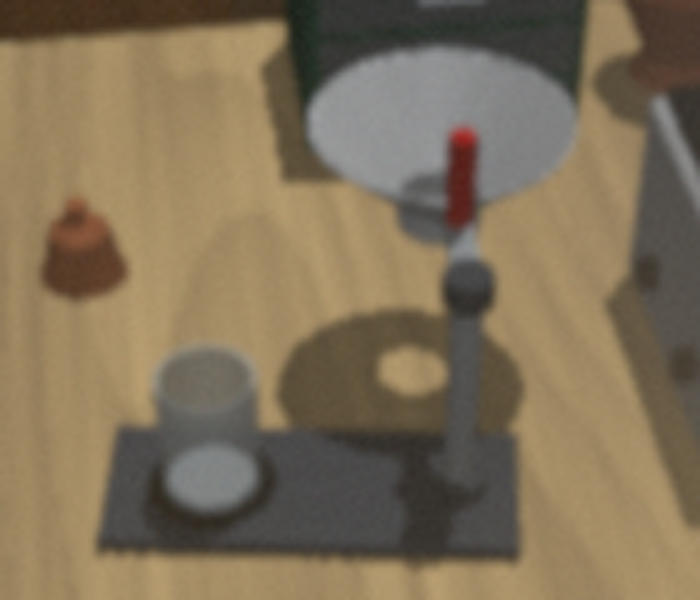

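View pics/s_pan.png

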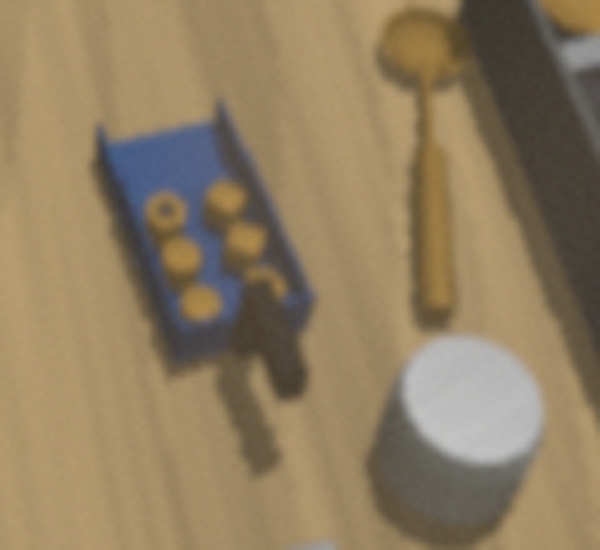

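```bash
python3 - <<'E'
from h import *
c=cap("top"); s=cap("side")
def T(u,v): return (170+(u-1.5)/4,90+(v-1.5)/4)
def S(u,v): return (260+(u-2)/5,90+(v-2)/5)
def P(u,v): return (340+(u-2)/5,140+(v-2)/5)
def Q(u,v): return (340+(u-2)/5,230+(v-2)/5)
for n,uv,z in [("knobtop",T(291,286),.245),("hub",T(387,309),.186),("jarrim",T(366,532),.102),
 ("funL",T(46,300),.185),("funR",T(282,293),.185),("funT",T(168,177),.185),("funB",T(163,410),.185),("funC",T(164,293.5),.185),
 ("pl1",T(358,292),.012),("pl2",T(489,316),.012),("pl3",T(301,606),.012),("pl4",T(433,631),.012)]:
    print(n,plane(c,uv,z).round(4))
for n,uv,z in [("knobtop",S(463,134),.245),("hub",S(468,281),.186),("jarrim",S(206,377),.102),("fL",S(306,125),.185),("fR",S(579,125),.185),("fT",S(445,46),.185)]:
    print("side",n,plane(s,uv,z).round(4))
print("pan")
for n,uv,z in [("handleback",P(367,123),.067),("handlefront",P(283,132),.067),("lipL",P(83,230),.008),("lipR",P(68,118),.008),("backR",P(268,92),.033),("backL",P(284,205),.033)]:
    print(n,plane(c,uv,z).round(4))
for n,uv,z in [("handleback",Q(290,380),.067),("handlefront",Q(255,285),.067),("lipL",Q(98,127),.033),("lipR",Q(220,103),.033),("backR",Q(313,297),.033),("backL",Q(178,352),.033)]:
    print("side",n,plane(s,uv,z).round(4))
f=c["frame"];hsv=cv2.cvtColor(f,cv2.COLOR_RGB2HSV)
m=cv2.inRange(hsv,(100,120,40),(125,255,255)); m[:,450:]=0
print(cv2.minAreaRect(cv2.findNonZero(m)))
m=(hsv[:,:,2]<60).astype(np.uint8)*255; m[:155]=0;m[185:]=0;m[:,:396]=0;m[:,414:]=0
k=cv2.findNonZero(m)[:,0]; print(cv2.minAreaRect(k), k.mean(0))
rr=cv2.minAreaRect(k)
print([plane(c,tuple(p),.067).round(4) for p in cv2.boxPoints(rr)])
E
```

```text
knobtop [0.6215 0.1901 0.245 ]
hub [0.6168 0.1331 0.186 ]
jarrim [0.4595 0.159  0.102 ]
funL [0.6235 0.3805 0.185 ]
funR [0.6287 0.2095 0.185 ]
funT [0.7147 0.295  0.185 ]
funB [0.5434 0.293  0.185 ]
funC [0.6283 0.2951 0.185 ]
pl1 [0.6644 0.1841 0.012 ]
pl2 [0.644  0.0737 0.012 ]
pl3 [0.4021 0.226  0.012 ]
pl4 [0.382  0.1171 0.012 ]
side knobtop [0.6219 0.1878 0.245 ]
side hub [0.6163 0.1263 0.186 ]
side jarrim [0.4618 0.1605 0.102 ]
side fL [0.5424 0.301  0.185 ]
side fR [0.7153 0.2758 0.185 ]
side fT [0.6467 0.3819 0.185 ]
pan
handleback [ 0.6481 -0.3177  0.067 ]
handlefront [ 0.6423 -0.2642  0.067 ]
lipL [ 0.5872 -0.1417  0.008 ]
lipR [ 0.6632 -0.1323  0.008 ]
backR [ 0.6756 -0.2618  0.033 ]
backL [ 0.6003 -0.2708  0.033 ]
side handleback [ 0.6443 -0.3208  0.067 ]
side handlefront [ 0.6405 -0.2705  0.067 ]
side lipL [ 0.5898 -0.1472  0.033 ]
side lipR [ 0.6581 -0.1405  0.033 ]
side backR [ 0.6762 -0.2618  0.033 ]
side backL [ 0.6033 -0.2824  0.033 ]
((374.6280212402344, 171.65245056152344), (21.75501251220703, 40.63880920410156), 83.6598129272461)
((403.97991943359375, 166.86000061035156), (5.939697265625, 16.970563888549805), 81.8698959350586) [403.55696203 166.21518987]
[array([ 0.6451, -0.2609,  0.067 ]), array([ 0.6529, -0.3145,  0.067 ]), array([ 0.6338, -0.3167,  0.067 ]), array([ 0.6261, -0.2632,  0.067 ])]
```

Request:
servo_tool(
  deltas=[
    {"slide":[0.5,0.2,-1],"spin":0},
    {"slide":[1,0.5,-1],"spin":0},
    {"slide":[1,0.5,-1],"spin":0},
    {"slide":[1,0.5,0],"spin":0},
    {"slide":[1,0.5,0],"spin":0},
    {"slide":[1,0.5,0],"spin":0},
    {"slide":[1,0.5,0],"spin":0},
  ],
  gripper=0,
)

```text
time_s: 1.0
tcp_pos: [0.3205, 0.4688, 0.2991]
ee_rot: [[0.956, -0.294, 0.0], [-0.294, -0.956, -0.003], [0.001, 0.003, -1.0]]
wrist_force: [0.0, 1.0, -0.2]
gripper_width: 0.997
```

```bash
cat >> h.py <<'E'
import json
def yaw():
    R=sense()["ee_rot"]; return np.degrees(np.arctan2(R[1,1],R[0,1]))
def plan(target,dyaw=0,n=None,st=None):
    """rows to reach target TCP with yaw change dyaw (deg, +ccw)"""
    st=st or sense(); R=st["ee_rot"].copy(); d=np.array(target)-st["tcp_pos"]
    if n is None: n=int(np.ceil(max(np.linalg.norm(d)/.022,abs(dyaw)/7.9,1)))
    rows=[]
    for i in range(n):
        t=R.T@(d/n)/.025; rows.append({"slide":[round(float(v),2) for v in t],"spin":round(-dyaw/n/8,2)})
        a=np.radians(-dyaw/n); R=R@np.array([[np.cos(a),-np.sin(a),0],[np.sin(a),np.cos(a),0],[0,0,1]])
    print(n); 
    for k in range(0,n,10): print(json.dumps(rows[k:k+10]))
def stat():
    s=sense(); print(s["time_s"],s["tcp_pos"].round(4),"yawY",round(yaw(),2),"tilt",(s["ee_rot"][:2,2]*57.3).round(2),"F",s["wrist_force"].round(1),"w",round(s["gripper_width"],3),s["joints"].round(1))
E
python3 - <<'E'
from h import *
stat(); plan([0.6213,0.188,0.275],-77,17)
E
```

```text
1.0 [0.3205 0.4688 0.2991] yawY -107.11 tilt [ 0.02 -0.16] F [ 0.   1.  -0.2] w 0.997 [ 72.   14.   -0.2   0.1 -76.    0.9]
17
[{"slide": [0.87, 0.42, 0.06], "spin": 0.57}, {"slide": [0.9, 0.35, 0.06], "spin": 0.57}, {"slide": [0.93, 0.28, 0.06], "spin": 0.57}, {"slide": [0.95, 0.21, 0.06], "spin": 0.57}, {"slide": [0.96, 0.13, 0.06], "spin": 0.57}, {"slide": [0.97, 0.06, 0.06], "spin": 0.57}, {"slide": [0.97, -0.02, 0.06], "spin": 0.57}, {"slide": [0.96, -0.1, 0.06], "spin": 0.57}, {"slide": [0.95, -0.17, 0.06], "spin": 0.57}, {"slide": [0.94, -0.25, 0.06], "spin": 0.57}]
[{"slide": [0.91, -0.32, 0.06], "spin": 0.57}, {"slide": [0.89, -0.39, 0.06], "spin": 0.57}, {"slide": [0.85, -0.46, 0.06], "spin": 0.57}, {"slide": [0.81, -0.53, 0.06], "spin": 0.57}, {"slide": [0.77, -0.59, 0.06], "spin": 0.57}, {"slide": [0.72, -0.65, 0.06], "spin": 0.57}, {"slide": [0.67, -0.7, 0.06], "spin": 0.57}]
```

Request:
servo_tool(
  deltas=[
    {"slide":[0.9,0.4,0],"spin":0.57},
    {"slide":[0.9,0.35,0],"spin":0.57},
    {"slide":[0.9,0.3,0],"spin":0.57},
    {"slide":[0.95,0.2,0],"spin":0.57},
    {"slide":[0.95,0.15,0],"spin":0.57},
    {"slide":[0.95,0.05,0],"spin":0.57},
    {"slide":[0.95,0,0],"spin":0.57},
    {"slide":[0.95,-0.1,0],"spin":0.57},
    {"slide":[0.95,-0.15,0],"spin":0.57},
    {"slide":[0.95,-0.25,0],"spin":0.57},
  ],
)

```text
time_s: 2.0
tcp_pos: [0.4993, 0.2921, 0.3]
ee_rot: [[0.429, -0.903, 0.0], [-0.903, -0.429, -0.001], [0.001, 0.001, -1.0]]
wrist_force: [-0.0, -0.8, -0.0]
gripper_width: 1.003
```

```bash
python3 - <<'E'
from h import *
stat(); plan([0.6213,0.188,0.29],-184-yaw())
E
```

```text
2.0 [0.4993 0.2921 0.3   ] yawY -154.59 tilt [ 0.   -0.08] F [-0.  -0.8 -0. ] w 1.003 [ 46.4  15.    1.3   0.1 -76.4 -21. ]
8
[{"slide": [0.73, -0.33, 0.05], "spin": 0.46}, {"slide": [0.71, -0.37, 0.05], "spin": 0.46}, {"slide": [0.68, -0.42, 0.05], "spin": 0.46}, {"slide": [0.66, -0.46, 0.05], "spin": 0.46}, {"slide": [0.62, -0.5, 0.05], "spin": 0.46}, {"slide": [0.59, -0.54, 0.05], "spin": 0.46}, {"slide": [0.56, -0.58, 0.05], "spin": 0.46}, {"slide": [0.52, -0.61, 0.05], "spin": 0.46}]
```

Request:
servo_tool(
  deltas=[
    {"slide":[0.73,-0.33,0.05],"spin":0.46},
    {"slide":[0.71,-0.37,0.05],"spin":0.46},
    {"slide":[0.68,-0.42,0.05],"spin":0.46},
    {"slide":[0.66,-0.46,0.05],"spin":0.46},
    {"slide":[0.62,-0.5,0.05],"spin":0.46},
    {"slide":[0.59,-0.54,0.05],"spin":0.46},
    {"slide":[0.56,-0.58,0.05],"spin":0.46},
    {"slide":[0.52,-0.61,0.05],"spin":0.46},
    {"slide":[0,0,0],"spin":0},
  ],
)

```text
time_s: 2.9
tcp_pos: [0.6255, 0.1792, 0.2884]
ee_rot: [[-0.097, -0.995, -0.002], [-0.995, 0.097, -0.002], [0.002, 0.002, -1.0]]
wrist_force: [0.2, -1.4, -0.3]
gripper_width: 1.0
```

```bash
python3 - <<'E'
from h import *
stat(); plan([0.6213,0.188,0.208],-184+360-yaw(),5)
E
```

```text
2.9 [0.6255 0.1792 0.2884] yawY 174.43 tilt [-0.12 -0.11] F [ 0.2 -1.4 -0.3] w 1.0 [ 30.2  22.8  10.9   0.  -78.3 -35.8]
5
[{"slide": [-0.07, 0.04, 0.64], "spin": -0.04}, {"slide": [-0.07, 0.04, 0.64], "spin": -0.04}, {"slide": [-0.07, 0.04, 0.64], "spin": -0.04}, {"slide": [-0.07, 0.04, 0.64], "spin": -0.04}, {"slide": [-0.07, 0.04, 0.64], "spin": -0.04}]
```

Request:
servo_tool(
  deltas=[
    {"slide":[-0.18,0.1,0.7],"spin":-0.1},
    {"slide":[-0.18,0.1,0.7],"spin":-0.1},
    {"slide":[0,0,0.8],"spin":0},
    {"slide":[0,0,0.8],"spin":0},
    {"slide":[0,0,0.2],"spin":0},
  ],
)

```text
time_s: 3.4
tcp_pos: [0.6203, 0.1901, 0.2073]
ee_rot: [[-0.064, -0.998, 0.0], [-0.998, 0.064, 0.0], [-0.0, -0.0, -1.0]]
wrist_force: [-0.2, 0.2, 0.2]
gripper_width: 1.002
```

```bash
python3 - <<'E'
from h import *
stat(); c=cap("top"); s=cap("side")
f=crop(c,190,120,300,190,6,"t1"); crop(s,300,40,420,160,6,"s1")
E
```

```text
3.4 [0.6203 0.1901 0.2073] yawY 176.32 tilt [0.02 0.03] F [-0.2  0.2  0.2] w 1.002 [ 31.3  24.9   2.8  -0.  -67.8 -35. ]
```

View pics/s1.png

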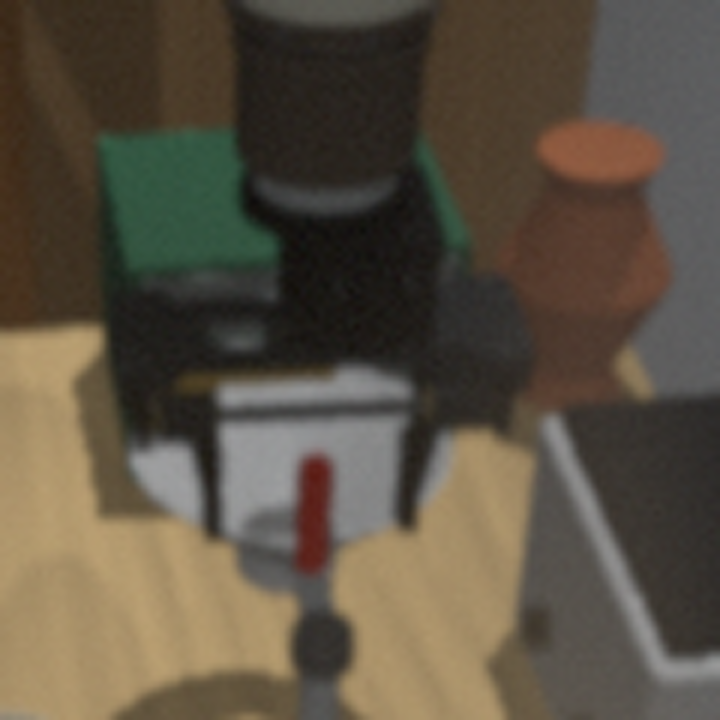

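View pics/t1.png

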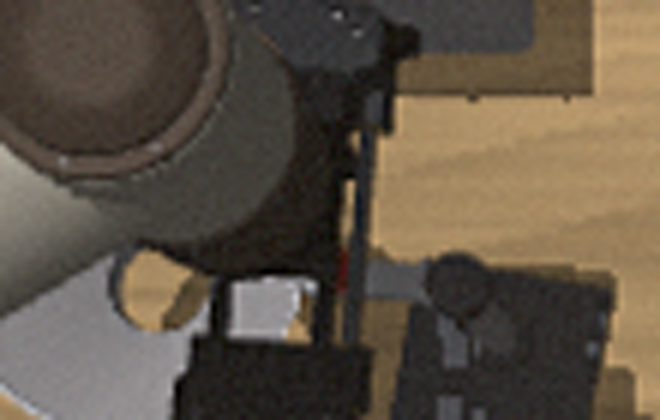

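The side crop shows the red knob (about pixel (352,125)) standing between the two fingers. I close on it.

Request:
servo_tool(
  deltas=[
    {"slide":[0,0,0],"spin":0},
    {"slide":[0,0,0],"spin":0},
    {"slide":[0,0,0],"spin":0},
    {"slide":[0,0,0],"spin":0},
    {"slide":[0,0,0],"spin":0},
    {"slide":[0,0,0],"spin":0},
  ],
  gripper=255,
)

```text
time_s: 4.1
tcp_pos: [0.6234, 0.1914, 0.2147]
ee_rot: [[-0.063, -0.998, 0.012], [-0.998, 0.063, 0.005], [-0.005, -0.011, -1.0]]
wrist_force: [-0.5, -0.1, 0.7]
gripper_width: 0.543
```

```bash
python3 - <<'E'
from h import *
stat()
E
```

```text
4.1 [0.6234 0.1914 0.2147] yawY 176.4 tilt [0.67 0.27] F [-0.5 -0.1  0.7] w 0.543 [ 31.3  24.6   3.3   0.1 -68.  -35. ]
```

Request:
servo_tool(
  deltas=[
    {"slide":[0,0,0.1],"spin":0},
    {"slide":[0,0,0.1],"spin":0},
    {"slide":[0,0,0.1],"spin":0},
    {"slide":[0,0,0.1],"spin":0},
    {"slide":[0,0,0.1],"spin":0},
    {"slide":[0,0,0],"spin":0},
  ],
)

```text
time_s: 4.7
tcp_pos: [0.6236, 0.1913, 0.2053]
ee_rot: [[-0.063, -0.998, 0.014], [-0.998, 0.063, 0.004], [-0.005, -0.013, -1.0]]
wrist_force: [0.7, 0.4, -3.7]
gripper_width: 0.199
```

```bash
python3 - <<'E'
from h import *
stat()
E
```

```text
4.7 [0.6236 0.1913 0.2053] yawY 176.4 tilt [0.78 0.25] F [ 0.7  0.4 -3.7] w 0.199 [ 31.3  24.9   2.4   0.2 -66.7 -35. ]
```

Request:
servo_tool(
  deltas=[
    {"slide":[0.02,0.27,0],"spin":-0.87},
    {"slide":[0.02,0.27,0],"spin":-0.87},
    {"slide":[0.02,0.27,0],"spin":-0.87},
    {"slide":[0.02,0.27,0],"spin":-0.87},
    {"slide":[0.02,0.27,0],"spin":-0.87},
  ],
)

```text
time_s: 5.2
tcp_pos: [0.5901, 0.1835, 0.2052]
ee_rot: [[0.536, -0.844, 0.012], [-0.844, -0.536, 0.006], [0.002, -0.013, -1.0]]
wrist_force: [0.5, 0.2, 2.4]
gripper_width: 0.2
```

```bash
python3 - <<'E'
from h import *
stat(); t=sense()["tcp_pos"][:2]-[.6165,.131]; print(np.hypot(*t),np.degrees(np.arctan2(t[1],t[0])))
E
```

```text
5.2 [0.5901 0.1835 0.2052] yawY -147.6 tilt [0.68 0.32] F [0.5 0.2 2.4] w 0.2 [ 32.3  21.7  -2.7   0.1 -64.9   0.1]
0.05871721960329027 116.67577568484018
```

Request:
servo_tool(
  deltas=[
    {"slide":[0.02,0.29,0],"spin":-0.8},
    {"slide":[0.02,0.29,0],"spin":-0.8},
    {"slide":[0.02,0.29,0],"spin":-0.8},
    {"slide":[0.02,0.29,0],"spin":-0.8},
    {"slide":[0.02,0.29,0],"spin":-0.8},
    {"slide":[0.02,0.29,0],"spin":-0.8},
  ],
)

```text
time_s: 5.8
tcp_pos: [0.5654, 0.1517, 0.2052]
ee_rot: [[0.955, -0.297, 0.018], [-0.297, -0.955, 0.009], [0.014, -0.014, -1.0]]
wrist_force: [1.7, 1.9, 1.2]
gripper_width: 0.199
```

```bash
python3 - <<'E'
from h import *
stat(); t=sense()["tcp_pos"][:2]-[.6165,.131]; print(np.hypot(*t),np.degrees(np.arctan2(t[1],t[0])))
E
```

```text
5.8 [0.5654 0.1517 0.2052] yawY -107.29 tilt [1.01 0.54] F [1.7 1.9 1.2] w 0.199 [ 30.9  18.4  -7.7   0.1 -62.8  41.8]
0.0550829623142307 157.97285991272946
```

Request:
servo_tool(
  deltas=[
    {"slide":[0.01,0.25,0],"spin":-0.4},
    {"slide":[0.01,0.2,0],"spin":-0.4},
    {"slide":[0.0,0.15,0],"spin":0},
    {"slide":[0.0,0.15,0],"spin":0},
  ],
)

```text
time_s: 6.2
tcp_pos: [0.5641, 0.1448, 0.2052]
ee_rot: [[0.984, -0.178, 0.029], [-0.179, -0.983, 0.03], [0.023, -0.035, -0.999]]
wrist_force: [0.7, 12.8, 1.6]
gripper_width: 0.205
```

```bash
python3 - <<'E'
from h import *
stat(); t=sense()["tcp_pos"][:2]-[.6165,.131]; print(np.hypot(*t),np.degrees(np.arctan2(t[1],t[0])))
E
```

```text
6.2 [0.5641 0.1448 0.2052] yawY -100.26 tilt [1.64 1.72] F [ 0.7 12.8  1.6] w 0.205 [ 30.   17.6  -8.5  -0.8 -61.6  50.1]
0.05418303161674498 165.24924778527145
```

Request:
servo_tool(
  deltas=[
    {"slide":[0,0,0],"spin":0},
    {"slide":[0,0,0.05],"spin":0},
    {"slide":[0,0,0.05],"spin":0},
    {"slide":[0,0,0],"spin":0},
    {"slide":[0,0,-0.2],"spin":0},
    {"slide":[0,0,-1],"spin":0},
    {"slide":[0,0,-1],"spin":0},
    {"slide":[0,0,-1],"spin":0},
    {"slide":[0,0,0],"spin":0},
  ],
  gripper=0,
)

```text
time_s: 7.1
tcp_pos: [0.5615, 0.141, 0.2841]
ee_rot: [[0.984, -0.179, 0.026], [-0.18, -0.983, 0.027], [0.02, -0.031, -0.999]]
wrist_force: [-0.1, 0.3, 0.6]
gripper_width: 0.932
```

```bash
python3 - <<'E'
from h import *
stat(); c=cap("top"); s=cap("side")
crop(c,200,100,320,260,4,"t2"); crop(s,260,90,400,210,5,"s2")
E
```

```text
7.1 [0.5615 0.141  0.2841] yawY -100.31 tilt [1.47 1.54] F [-0.1  0.3  0.6] w 0.932 [ 29.8  14.5  -1.4  -0.6 -72.1  50.1]
```

View pics/s2.png

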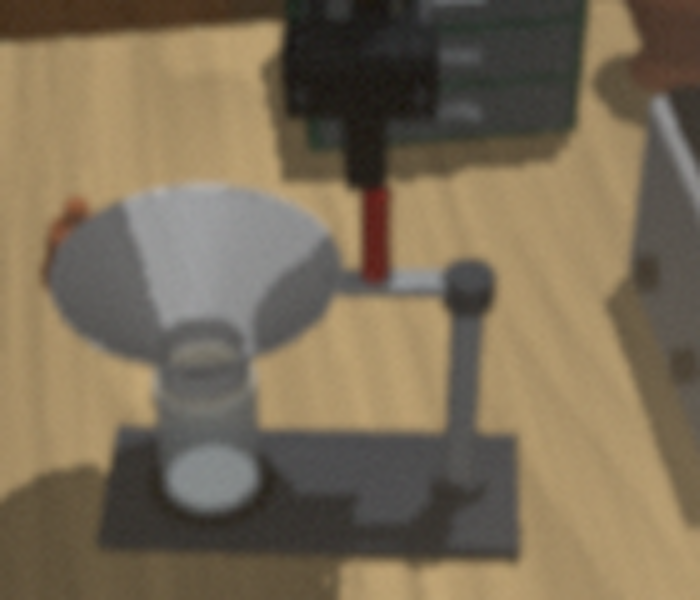

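View pics/t2.png

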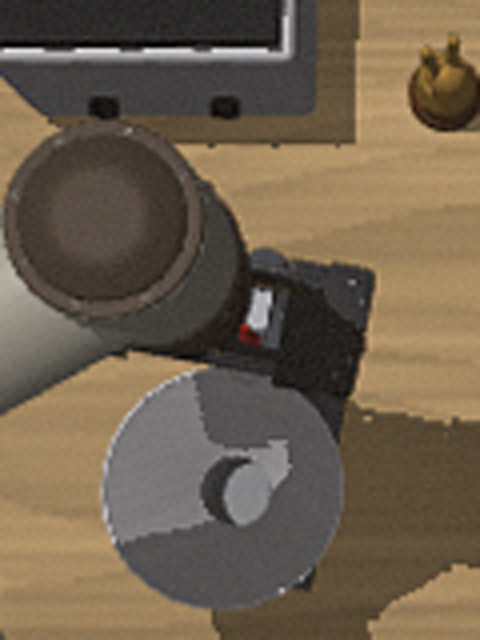

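```bash
python3 - <<'E'
from h import *
c=cap("top"); s=cap("side")
print("tin",plane(c,(416.5,143),.06), "tin side",plane(s,(433,309.5),.06),"rabbit",plane(c,(312,127),.0))
print("fun",plane(c,(200+(221.5)/4,100+(485.5)/4),.185))
E=lambda u,v:(200+(u-1.5)/4,100+(v-1.5)/4)
for p in [(103,487),(343,487),(223,366),(223,608)]: print(plane(c,E(*p),.185).round(4))
S=lambda u,v:(260+(u-2)/5,90+(v-2)/5)
for p in [(50,265),(342,265),(205,184)]: print(plane(s,S(*p),.185).round(4))
stat(); plan([0.6426,-0.282,0.15],-73,21)
E
```

```text
tin [ 0.71897488 -0.33242879  0.06      ] tin side [ 0.72405774 -0.33746344  0.06      ] rabbit [0.79080381 0.00702492 0.        ]
fun [0.45985239 0.16189198 0.185     ]
[0.4597 0.2474 0.185 ]
[0.46   0.0766 0.185 ]
[0.5464 0.1637 0.185 ]
[0.3748 0.1601 0.185 ]
[0.3758 0.1773 0.185 ]
[0.5461 0.1529 0.185 ]
[0.4729 0.2456 0.185 ]
7.3 [0.559  0.1405 0.2785] yawY -100.35 tilt [0.89 1.36] F [-0.  -1.2 -0.5] w 0.989 [ 29.8  14.7  -1.8  -0.8 -72.   50.1]
21
[{"slide": [0.3, 0.77, 0.23], "spin": 0.43}, {"slide": [0.34, 0.75, 0.23], "spin": 0.43}, {"slide": [0.39, 0.73, 0.23], "spin": 0.43}, {"slide": [0.43, 0.7, 0.23], "spin": 0.43}, {"slide": [0.47, 0.67, 0.23], "spin": 0.43}, {"slide": [0.51, 0.64, 0.23], "spin": 0.43}, {"slide": [0.55, 0.61, 0.23], "spin": 0.43}, {"slide": [0.59, 0.58, 0.23], "spin": 0.43}, {"slide": [0.62, 0.54, 0.23], "spin": 0.43}, {"slide": [0.65, 0.5, 0.23], "spin": 0.43}]
[{"slide": [0.68, 0.46, 0.23], "spin": 0.43}, {"slide": [0.71, 0.42, 0.23], "spin": 0.43}, {"slide": [0.73, 0.38, 0.23], "spin": 0.43}, {"slide": [0.76, 0.33, 0.23], "spin": 0.43}, {"slide": [0.77, 0.28, 0.23], "spin": 0.43}, {"slide": [0.79, 0.24, 0.23], "spin": 0.43}, {"slide": [0.8, 0.19, 0.23], "spin": 0.43}, {"slide": [0.81, 0.14, 0.23], "spin": 0.43}, {"slide": [0.82, 0.09, 0.23], "spin": 0.43}, {"slide": [0.82, 0.04, 0.23], "spin": 0.43}]
[{"slide": [0.83, -0.01, 0.23], "spin": 0.43}]
```

Request:
servo_tool(
  deltas=[
    {"slide":[0.3,0.77,-0.2],"spin":0.43},
    {"slide":[0.34,0.75,-0.1],"spin":0.43},
    {"slide":[0.39,0.73,0],"spin":0.43},
    {"slide":[0.43,0.7,0],"spin":0.43},
    {"slide":[0.47,0.67,0],"spin":0.43},
    {"slide":[0.51,0.64,0],"spin":0.43},
    {"slide":[0.55,0.61,0.2],"spin":0.43},
    {"slide":[0.59,0.58,0.3],"spin":0.43},
    {"slide":[0.62,0.54,0.3],"spin":0.43},
    {"slide":[0.65,0.5,0.3],"spin":0.43},
  ],
  gripper=110,
)

```text
time_s: 8.3
tcp_pos: [0.5922, -0.0676, 0.2404]
ee_rot: [[0.696, -0.718, -0.008], [-0.718, -0.696, 0.018], [-0.018, -0.007, -1.0]]
wrist_force: [0.1, -0.1, -0.3]
gripper_width: 0.565
```

Request:
servo_tool(
  deltas=[
    {"slide":[0.68,0.46,0.3],"spin":0.43},
    {"slide":[0.71,0.42,0.3],"spin":0.43},
    {"slide":[0.73,0.38,0.3],"spin":0.43},
    {"slide":[0.76,0.33,0.3],"spin":0.43},
    {"slide":[0.77,0.28,0.3],"spin":0.43},
    {"slide":[0.79,0.24,0.3],"spin":0.43},
    {"slide":[0.8,0.19,0.3],"spin":0.43},
    {"slide":[0.4,0,0],"spin":0.3},
  ],
)

```text
time_s: 9.1
tcp_pos: [0.6127, -0.225, 0.1681]
ee_rot: [[0.28, -0.959, -0.034], [-0.96, -0.281, 0.021], [-0.029, 0.026, -0.999]]
wrist_force: [0.3, -0.1, -0.9]
gripper_width: 0.572
```

```bash
python3 - <<'E'
from h import *
stat(); plan([0.6426,-0.282,0.10],-173.2-yaw())
E
```

```text
9.1 [ 0.6127 -0.225   0.1681] yawY -163.68 tilt [-1.92  1.18] F [ 0.3 -0.1 -0.9] w 0.572 [ -6.5  28.1   2.5  -1.  -66.5  23.2]
5
[{"slide": [0.52, -0.12, 0.53], "spin": 0.24}, {"slide": [0.52, -0.13, 0.53], "spin": 0.24}, {"slide": [0.51, -0.15, 0.53], "spin": 0.24}, {"slide": [0.51, -0.17, 0.53], "spin": 0.24}, {"slide": [0.5, -0.18, 0.53], "spin": 0.24}]
```

Request:
servo_tool(
  deltas=[
    {"slide":[0.52,-0.12,0.5],"spin":0.24},
    {"slide":[0.52,-0.13,0.5],"spin":0.24},
    {"slide":[0.5,-0.15,0.4],"spin":0.24},
    {"slide":[0.4,-0.17,0.3],"spin":0.24},
    {"slide":[0.2,-0.1,0.1],"spin":0.1},
    {"slide":[0,0,0],"spin":0},
  ],
)

```text
time_s: 9.7
tcp_pos: [0.6413, -0.2758, 0.114]
ee_rot: [[0.124, -0.992, -0.038], [-0.992, -0.125, 0.022], [-0.026, 0.035, -0.999]]
wrist_force: [-0.9, 0.1, 1.2]
gripper_width: 0.568
```

```bash
python3 - <<'E'
from h import *
stat(); c=cap("top"); s=cap("side")
crop(c,340,130,460,200,6,"t3"); crop(s,340,200,460,340,4,"s3")
print(proj(c,[0.644,-0.294,.067]),proj(s,[0.644,-0.294,.054]))
E
```

```text
9.7 [ 0.6413 -0.2758  0.114 ] yawY -172.82 tilt [-2.18  1.25] F [-0.9  0.1  1.2] w 0.568 [-10.4  35.    6.5  -0.9 -63.9  18. ]
[[405.56484535 165.4605373 ]] [[393.83570872 297.96080523]]
```

View pics/s3.png

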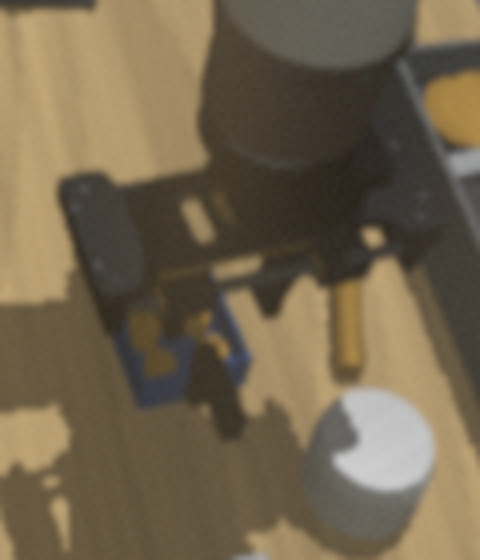

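View pics/t3.png

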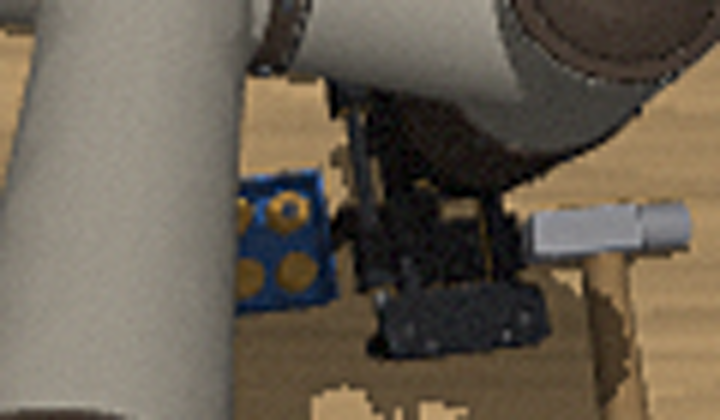

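```bash
python3 - <<'E'
from h import *
stat(); plan([0.642,-0.282,0.038],0,6)
E
```

```text
9.8 [ 0.6412 -0.2752  0.1149] yawY -172.76 tilt [-2.13  1.25] F [0.2 0.7 0.2] w 0.568 [-10.4  34.9   6.5  -0.9 -63.9  18. ]
6
[{"slide": [0.06, -0.02, 0.51], "spin": 0.0}, {"slide": [0.06, -0.02, 0.51], "spin": 0.0}, {"slide": [0.06, -0.02, 0.51], "spin": 0.0}, {"slide": [0.06, -0.02, 0.51], "spin": 0.0}, {"slide": [0.06, -0.02, 0.51], "spin": 0.0}, {"slide": [0.06, -0.02, 0.51], "spin": 0.0}]
```

Request:
servo_tool(
  deltas=[
    {"slide":[0.1,-0.02,0.5],"spin":0},
    {"slide":[0.1,-0.02,0.5],"spin":0},
    {"slide":[0.06,-0.02,0.5],"spin":0},
    {"slide":[0.06,-0.02,0.5],"spin":0},
    {"slide":[0.04,-0.02,0.5],"spin":0},
    {"slide":[0.0,0,0.35],"spin":0},
    {"slide":[0.0,0,0.1],"spin":0},
  ],
)

```text
time_s: 10.5
tcp_pos: [0.6421, -0.2813, 0.0358]
ee_rot: [[0.127, -0.991, -0.036], [-0.992, -0.128, 0.022], [-0.026, 0.033, -0.999]]
wrist_force: [-0.2, 0.0, 0.6]
gripper_width: 0.567
```

```bash
python3 - <<'E'
from h import *
stat()
E
```

```text
10.5 [ 0.6421 -0.2813  0.0358] yawY -172.65 tilt [-2.06  1.25] F [-0.2  0.   0.6] w 0.567 [-10.9  39.5   2.8  -1.  -55.5  18.8]
```

Request:
servo_tool(
  deltas=[
    {"slide":[0,0,0.03],"spin":0},
    {"slide":[0,0,0.03],"spin":0},
    {"slide":[0,0,0.03],"spin":0},
    {"slide":[0,0,0.03],"spin":0},
    {"slide":[0,0,0.03],"spin":0},
    {"slide":[0,0,0.03],"spin":0},
    {"slide":[0,0,0.03],"spin":0},
    {"slide":[0,0,0.03],"spin":0},
  ],
  gripper=255,
)

```text
time_s: 11.3
tcp_pos: [0.644, -0.2818, 0.0329]
ee_rot: [[0.128, -0.991, -0.03], [-0.991, -0.129, 0.02], [-0.023, 0.028, -0.999]]
wrist_force: [-1.6, 1.0, 3.3]
gripper_width: 0.155
```

```bash
python3 - <<'E'
from h import *
stat()
E
```

```text
11.3 [ 0.644  -0.2818  0.0329] yawY -172.59 tilt [-1.74  1.13] F [-1.6  1.   3.3] w 0.155 [-10.8  39.7   2.6  -1.  -54.9  18.8]
```

Request:
servo_tool(
  deltas=[
    {"slide":[0,0,-0.1],"spin":0},
    {"slide":[0,0,-0.2],"spin":0},
    {"slide":[0,0,-0.3],"spin":0},
    {"slide":[0,0,-0.3],"spin":0},
    {"slide":[0,0,-0.1],"spin":0},
  ],
)

```text
time_s: 11.8
tcp_pos: [0.6422, -0.2814, 0.0552]
ee_rot: [[0.127, -0.991, -0.037], [-0.992, -0.128, 0.023], [-0.027, 0.034, -0.999]]
wrist_force: [0.8, -0.3, -3.9]
gripper_width: 0.158
```

```bash
python3 - <<'E'
from h import *
stat(); s=cap("side"); crop(s,330,200,470,340,5,"s4"); print(sense()["moment"])
E
```

```text
11.8 [ 0.6422 -0.2814  0.0552] yawY -172.65 tilt [-2.14  1.29] F [ 0.8 -0.3 -3.9] w 0.158 [-10.9  38.4   3.8  -1.  -57.7  18.8]
[-0.23413    -0.25015961 -0.00413488]
```

View pics/s4.png

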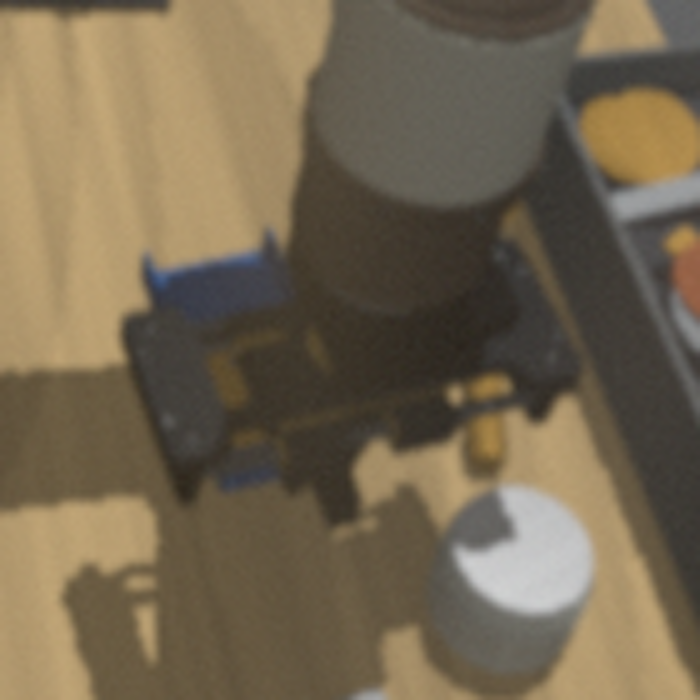

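Request:
servo_tool(
  deltas=[
    {"slide":[0,0,0],"spin":0},
    {"slide":[0,0,0],"spin":0},
  ],
  gripper=222,
)

```text
time_s: 12.05
tcp_pos: [0.6422, -0.2813, 0.0554]
ee_rot: [[0.127, -0.991, -0.037], [-0.992, -0.128, 0.023], [-0.027, 0.034, -0.999]]
wrist_force: [-0.2, 0.2, -2.9]
gripper_width: 0.159
```

```bash
cat >> h.py <<'E'
def look(x0,y0,x1,y1,k,name,cam="side"):
    s=cap(cam); crop(s,x0,y0,x1,y1,k,name); stat(); return s
E
python3 - <<'E'
from h import *
look(330,200,470,340,5,"s5")
E
```

```text
12.1 [ 0.6421 -0.2813  0.0553] yawY -172.67 tilt [-2.14  1.31] F [-0.4 -0.1 -3.2] w 0.158 [-10.9  38.4   3.8  -1.  -57.7  18.8]
```

View pics/s5.png

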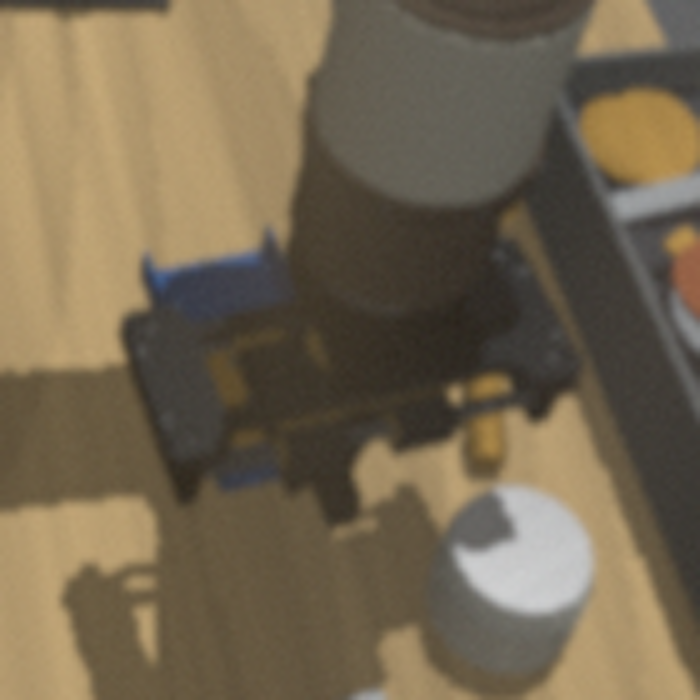

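Request:
servo_tool(
  deltas=[
    {"slide":[0,0,0],"spin":0},
    {"slide":[0,0,0],"spin":0},
  ],
  gripper=217,
)

```text
time_s: 12.3
tcp_pos: [0.6418, -0.2812, 0.0548]
ee_rot: [[0.127, -0.991, -0.038], [-0.992, -0.127, 0.023], [-0.028, 0.035, -0.999]]
wrist_force: [-0.2, 0.3, -3.4]
gripper_width: 0.159
```

```bash
python3 - <<'E'
from h import *
look(330,200,470,340,5,"s6")
E
```

```text
12.35 [ 0.6417 -0.2812  0.0547] yawY -172.67 tilt [-2.2   1.33] F [-0.4  0.7 -3.6] w 0.164 [-10.9  38.4   3.7  -1.1 -57.7  18.8]
```

View pics/s6.png

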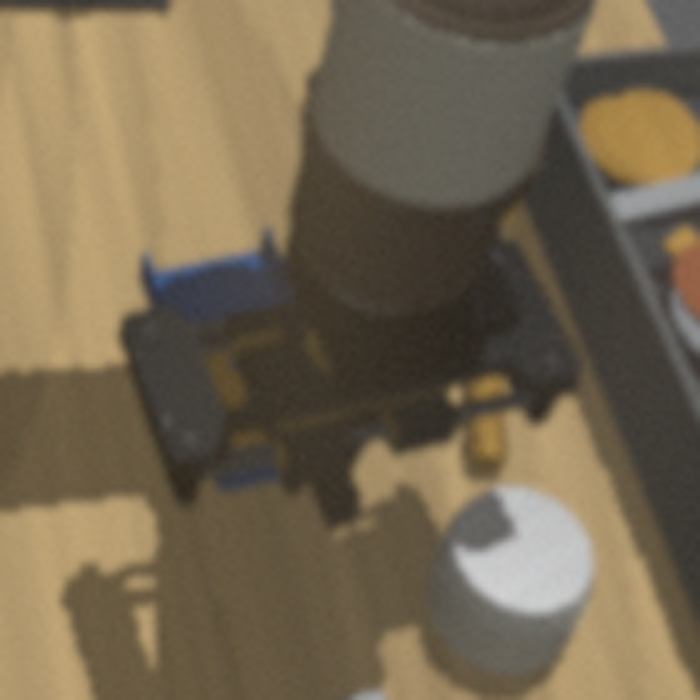

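Request:
servo_tool(
  deltas=[
    {"slide":[0,0,0],"spin":0},
    {"slide":[0,0,0],"spin":0},
  ],
  gripper=215,
)

```text
time_s: 12.55
tcp_pos: [0.6417, -0.2811, 0.0548]
ee_rot: [[0.127, -0.991, -0.039], [-0.992, -0.128, 0.023], [-0.028, 0.035, -0.999]]
wrist_force: [-0.4, -0.1, -2.6]
gripper_width: 0.162
```

Request:
servo_tool(
  deltas=[
    {"slide":[0,0,0],"spin":0},
    {"slide":[0,0,0],"spin":0},
  ],
  gripper=214,
)

```text
time_s: 12.75
tcp_pos: [0.6419, -0.281, 0.0551]
ee_rot: [[0.127, -0.991, -0.038], [-0.992, -0.128, 0.023], [-0.028, 0.035, -0.999]]
wrist_force: [0.1, 0.1, -3.1]
gripper_width: 0.161
```

```bash
python3 - <<'E'
from h import *
look(330,200,470,340,5,"s7")
E
```

```text
12.8 [ 0.6419 -0.2811  0.0551] yawY -172.66 tilt [-2.18  1.34] F [-0.6  1.1 -2.2] w 0.159 [-10.9  38.4   3.8  -1.1 -57.8  18.8]
```

View pics/s7.png

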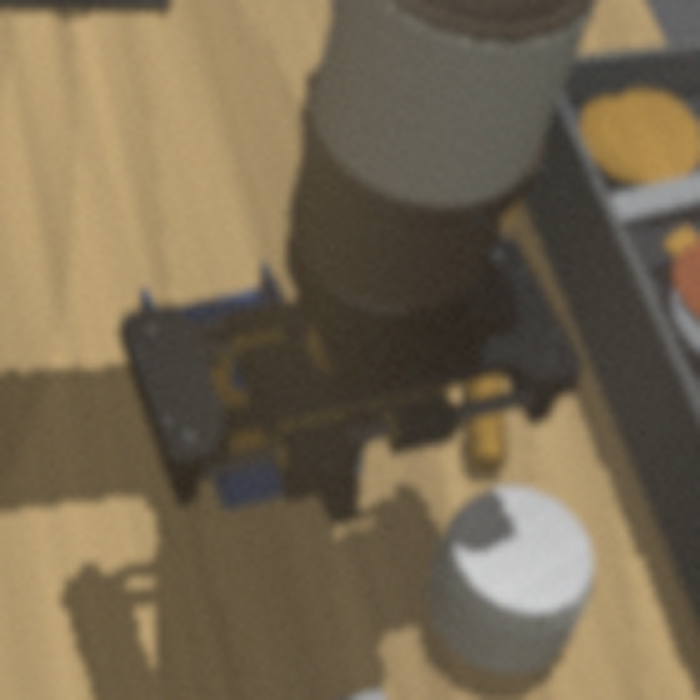

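Request:
servo_tool(
  deltas=[
    {"slide":[0,0,0.2],"spin":0},
    {"slide":[0,0,0.2],"spin":0},
    {"slide":[0,0,0.2],"spin":0},
    {"slide":[0,0,0.2],"spin":0},
    {"slide":[0,0,0.1],"spin":0},
  ],
)

```text
time_s: 13.3
tcp_pos: [0.6423, -0.2825, 0.0338]
ee_rot: [[0.127, -0.991, -0.035], [-0.992, -0.128, 0.02], [-0.024, 0.032, -0.999]]
wrist_force: [-3.2, -0.3, 10.1]
gripper_width: 0.162
```

```bash
python3 - <<'E'
from h import *
look(330,200,470,340,5,"s8")
E
```

```text
13.35 [ 0.6424 -0.2824  0.034 ] yawY -172.63 tilt [-1.96  1.15] F [-1.5 -1.6  2.2] w 0.165 [-10.9  39.6   2.7  -0.9 -55.2  18.8]
```

View pics/s8.png

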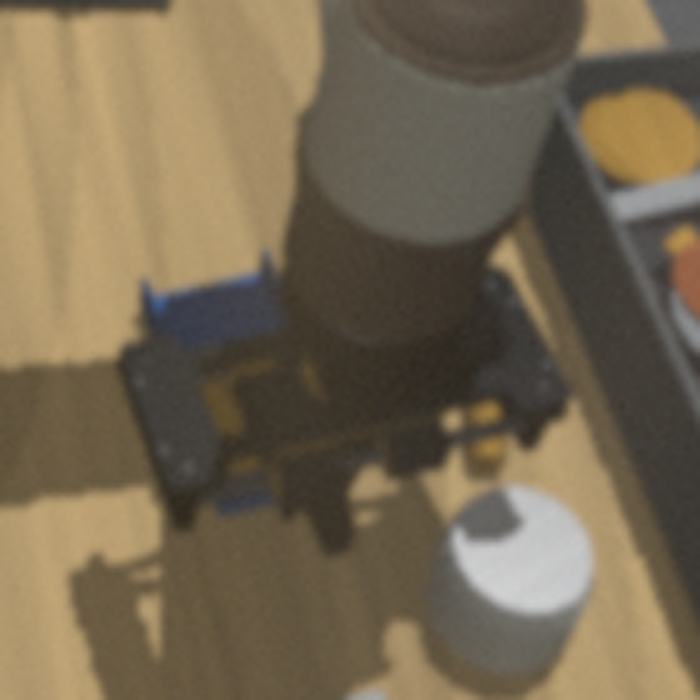

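Request:
servo_tool(
  deltas=[
    {"slide":[0,0,0],"spin":0},
    {"slide":[0,0,0],"spin":0},
    {"slide":[0,0,-0.1],"spin":0},
    {"slide":[0,0,-0.3],"spin":0},
    {"slide":[0,0,-0.5],"spin":0},
    {"slide":[0,0,-0.6],"spin":0},
    {"slide":[0,0,-0.6],"spin":0},
    {"slide":[-0.1,0.04,-0.6],"spin":0},
    {"slide":[-0.2,0.08,-0.6],"spin":0},
    {"slide":[-0.3,0.11,-0.6],"spin":0},
  ],
  gripper=255,
)

```text
time_s: 14.35
tcp_pos: [0.6355, -0.2681, 0.1332]
ee_rot: [[0.126, -0.991, -0.044], [-0.992, -0.127, 0.025], [-0.03, 0.04, -0.999]]
wrist_force: [-0.8, 0.4, -3.1]
gripper_width: 0.16
```

```bash
python3 - <<'E'
from h import *
look(320,120,480,340,3,"s9");plan([0.4755,0.0405,0.301],0,20)
E
```

```text
14.4 [ 0.6367 -0.2675  0.1371] yawY -172.63 tilt [-2.22  1.31] F [-0.2  0.9 -0.1] w 0.159 [ -9.8  33.2   6.8  -1.  -66.   17.6]
20
[{"slide": [-0.66, 0.25, -0.3], "spin": 0.0}, {"slide": [-0.66, 0.25, -0.3], "spin": 0.0}, {"slide": [-0.66, 0.25, -0.3], "spin": 0.0}, {"slide": [-0.66, 0.25, -0.3], "spin": 0.0}, {"slide": [-0.66, 0.25, -0.3], "spin": 0.0}, {"slide": [-0.66, 0.25, -0.3], "spin": 0.0}, {"slide": [-0.66, 0.25, -0.3], "spin": 0.0}, {"slide": [-0.66, 0.25, -0.3], "spin": 0.0}, {"slide": [-0.66, 0.25, -0.3], "spin": 0.0}, {"slide": [-0.66, 0.25, -0.3], "spin": 0.0}]
[{"slide": [-0.66, 0.25, -0.3], "spin": 0.0}, {"slide": [-0.66, 0.25, -0.3], "spin": 0.0}, {"slide": [-0.66, 0.25, -0.3], "spin": 0.0}, {"slide": [-0.66, 0.25, -0.3], "spin": 0.0}, {"slide": [-0.66, 0.25, -0.3], "spin": 0.0}, {"slide": [-0.66, 0.25, -0.3], "spin": 0.0}, {"slide": [-0.66, 0.25, -0.3], "spin": 0.0}, {"slide": [-0.66, 0.25, -0.3], "spin": 0.0}, {"slide": [-0.66, 0.25, -0.3], "spin": 0.0}, {"slide": [-0.66, 0.25, -0.3], "spin": 0.0}]
```

View pics/s9.png

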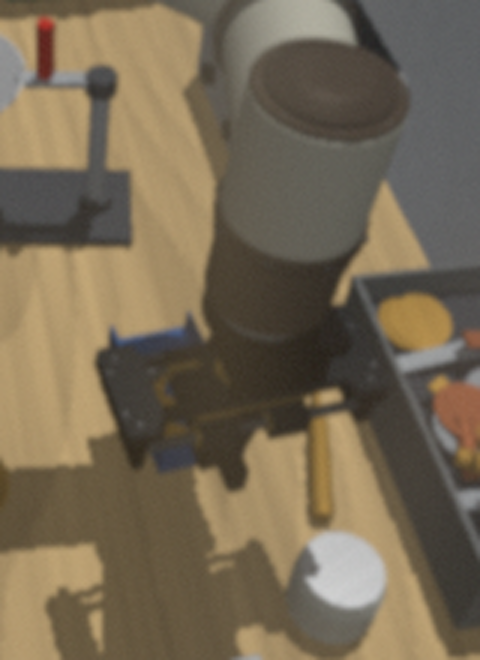

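Request:
servo_tool(
  deltas=[
    {"slide":[-0.1,0.04,0],"spin":0},
    {"slide":[0,0,0],"spin":0},
  ],
)

```text
time_s: 14.6
tcp_pos: [0.6354, -0.264, 0.139]
ee_rot: [[0.128, -0.991, -0.036], [-0.991, -0.129, 0.023], [-0.027, 0.033, -0.999]]
wrist_force: [0.1, 0.7, -3.8]
gripper_width: 0.158
```

```bash
python3 - <<'E'
from h import *
look(320,190,480,320,5,"s10")
E
```

```text
14.65 [ 0.6354 -0.2641  0.1386] yawY -172.59 tilt [-2.1   1.31] F [-0.7  0.3 -3.6] w 0.155 [ -9.6  32.8   6.4  -1.  -65.9  17.4]
```

View pics/s10.png

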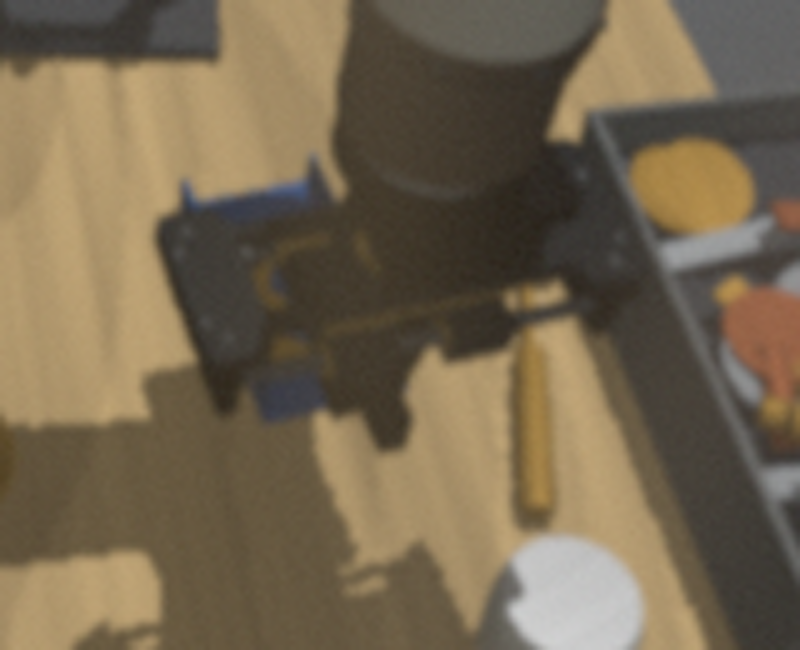

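```bash
cat >> h.py <<'E'
def panpts(pts,th,s,ax=(12,-1)):
    """pan pts (mm, rel handle point) -> world, tool state s, tilt th (deg lip down)"""
    R=s["ee_rot"]; g=s["tcp_pos"]-R[:,2]*r.grasp_offset
    y=-R[:,1]*0+R[:,1]; x=np.cross(y,[0,0,1.]); x/=np.linalg.norm(x)
    z=np.cross(x,y); t=np.radians(th)
    xx=x*np.cos(t)-z*np.sin(t); zz=z*np.cos(t)+x*np.sin(t)
    p=np.atleast_2d(pts)/1000.-np.array([ax[0],0,ax[1]])/1000
    return g+p[:,:1]*xx+p[:,1:2]*y+p[:,2:]*zz
E
python3 - <<'E'
from h import *
s=sense(); c=cap("side")
for th in (0,4,8,12,16): print(th,proj(c,panpts([[159,36,-21],[159,-36,-21]],th,s)).round(1).tolist())
w=panpts([[159,36,-21],[159,-36,-21]],0,s);print(w.round(3))
E
```

```text
0 [[356.1, 223.2], [383.0, 218.1]]
4 [[356.0, 226.3], [382.7, 221.3]]
8 [[356.0, 229.6], [382.6, 224.5]]
12 [[356.1, 233.0], [382.5, 227.9]]
16 [[356.3, 236.5], [382.5, 231.4]]
[[ 0.581 -0.124  0.139]
 [ 0.652 -0.114  0.136]]
```

```bash
python3 - <<'E'
from h import *
stat();plan([0.4755,0.0405,0.301],0,20)
E
```

```text
14.7 [ 0.6352 -0.2643  0.1381] yawY -172.6 tilt [-2.16  1.32] F [ 0.6 -1.  -3.7] w 0.156 [ -9.6  32.9   6.4  -1.  -65.9  17.4]
20
[{"slide": [-0.65, 0.25, -0.3], "spin": 0.0}, {"slide": [-0.65, 0.25, -0.3], "spin": 0.0}, {"slide": [-0.65, 0.25, -0.3], "spin": 0.0}, {"slide": [-0.65, 0.25, -0.3], "spin": 0.0}, {"slide": [-0.65, 0.25, -0.3], "spin": 0.0}, {"slide": [-0.65, 0.25, -0.3], "spin": 0.0}, {"slide": [-0.65, 0.25, -0.3], "spin": 0.0}, {"slide": [-0.65, 0.25, -0.3], "spin": 0.0}, {"slide": [-0.65, 0.25, -0.3], "spin": 0.0}, {"slide": [-0.65, 0.25, -0.3], "spin": 0.0}]
[{"slide": [-0.65, 0.25, -0.3], "spin": 0.0}, {"slide": [-0.65, 0.25, -0.3], "spin": 0.0}, {"slide": [-0.65, 0.25, -0.3], "spin": 0.0}, {"slide": [-0.65, 0.25, -0.3], "spin": 0.0}, {"slide": [-0.65, 0.25, -0.3], "spin": 0.0}, {"slide": [-0.65, 0.25, -0.3], "spin": 0.0}, {"slide": [-0.65, 0.25, -0.3], "spin": 0.0}, {"slide": [-0.65, 0.25, -0.3], "spin": 0.0}, {"slide": [-0.65, 0.25, -0.3], "spin": 0.0}, {"slide": [-0.65, 0.25, -0.3], "spin": 0.0}]
```

Request:
servo_tool(
  deltas=[
    {"slide":[-0.1,0.04,-0.1],"spin":0},
    {"slide":[-0.2,0.08,-0.2],"spin":0},
    {"slide":[-0.3,0.12,-0.3],"spin":0},
    {"slide":[-0.4,0.15,-0.4],"spin":0},
    {"slide":[-0.5,0.2,-0.5],"spin":0},
    {"slide":[-0.6,0.23,-0.5],"spin":0},
    {"slide":[-0.65,0.25,-0.5],"spin":0},
    {"slide":[-0.65,0.25,-0.5],"spin":0},
    {"slide":[-0.65,0.25,-0.5],"spin":0},
    {"slide":[-0.65,0.25,-0.5],"spin":0},
  ],
)

```text
time_s: 15.7
tcp_pos: [0.5728, -0.1474, 0.2503]
ee_rot: [[0.127, -0.991, -0.041], [-0.991, -0.128, 0.025], [-0.03, 0.037, -0.999]]
wrist_force: [0.4, 0.3, -4.0]
gripper_width: 0.16
```

Request:
servo_tool(
  deltas=[
    {"slide":[-0.65,0.25,-0.5],"spin":0},
    {"slide":[-0.65,0.25,-0.4],"spin":0},
    {"slide":[-0.65,0.25,-0.3],"spin":0},
    {"slide":[-0.65,0.25,-0.2],"spin":0},
    {"slide":[-0.6,0.23,-0.1],"spin":0},
    {"slide":[-0.5,0.2,0],"spin":0},
    {"slide":[-0.4,0.15,0],"spin":0},
    {"slide":[-0.3,0.1,0],"spin":0},
    {"slide":[-0.2,0.1,0],"spin":0},
    {"slide":[-0.1,0,0],"spin":0},
  ],
)

```text
time_s: 16.7
tcp_pos: [0.5055, -0.0256, 0.3086]
ee_rot: [[0.136, -0.99, -0.023], [-0.99, -0.136, 0.027], [-0.03, 0.019, -0.999]]
wrist_force: [0.4, -0.3, -3.8]
gripper_width: 0.156
```

```bash
python3 - <<'E'
from h import *
look(240,60,440,230,4,"s11"); cap("top","t11"); plan([0.4755,0.0405,0.301],0)
E
```

```text
16.75 [ 0.5057 -0.0255  0.3086] yawY -172.16 tilt [-1.28  1.56] F [-0.3  0.3 -3.9] w 0.16 [ 14.3   8.1  -5.6  -1.9 -77.2  -6.1]
4
[{"slide": [-0.7, 0.21, 0.1], "spin": 0.0}, {"slide": [-0.7, 0.21, 0.1], "spin": 0.0}, {"slide": [-0.7, 0.21, 0.1], "spin": 0.0}, {"slide": [-0.7, 0.21, 0.1], "spin": 0.0}]
```

View pics/s11.png

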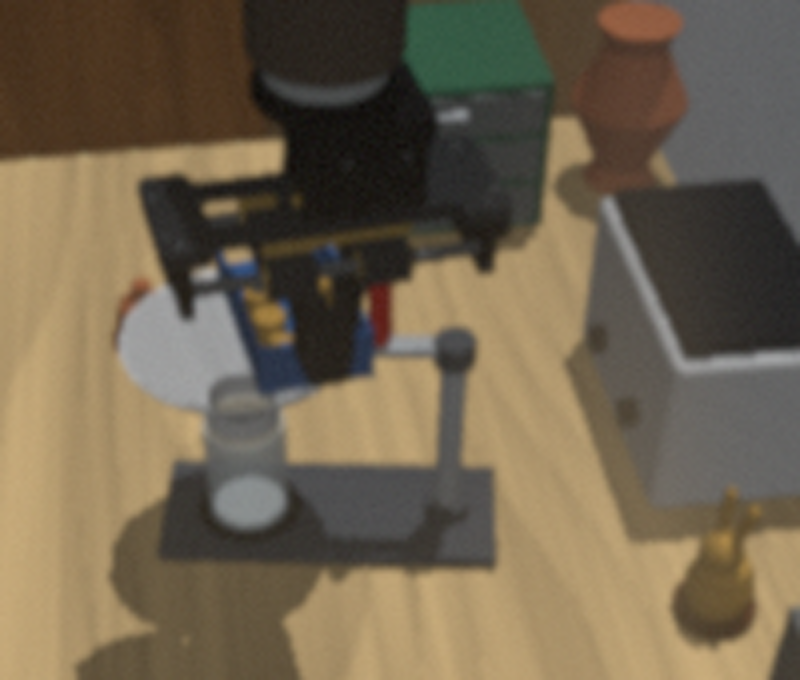

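View pics/t11.png

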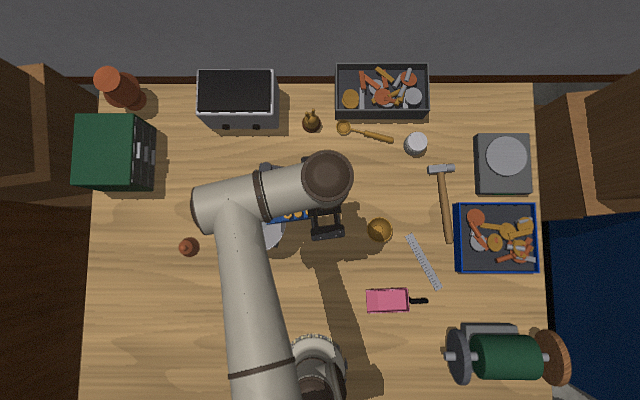

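Request:
servo_tool(
  deltas=[
    {"slide":[-0.2,0.06,0.05],"spin":0},
    {"slide":[-0.4,0.12,0.05],"spin":0},
    {"slide":[-0.5,0.15,0.1],"spin":0},
    {"slide":[-0.5,0.15,0.1],"spin":0},
    {"slide":[-0.5,0.15,0.1],"spin":0},
    {"slide":[-0.4,0.12,0],"spin":0},
    {"slide":[-0.2,0.06,0],"spin":0},
    {"slide":[0,0,0],"spin":0},
  ],
)

```text
time_s: 17.6
tcp_pos: [0.4737, 0.0439, 0.2986]
ee_rot: [[0.135, -0.991, -0.026], [-0.99, -0.136, 0.026], [-0.03, 0.022, -0.999]]
wrist_force: [0.4, -0.5, -3.6]
gripper_width: 0.16
```

```bash
python3 - <<'E'
from h import *
s=look(240,30,400,190,5,"s12"); plan([0.4755,0.0405,0.301],0)
st=sense()
for th in (0,5,10,15,30,45): 
    w=panpts([[159,0,-46],[159,36,-21],[159,-36,-21],[29,36,-54],[29,-36,-54],[-24,0,0]],th,st); print(th,w[0].round(3),((proj(s,w)-[240,30])*5+2).round(0).astype(int).tolist())
E
```

```text
17.65 [0.4739 0.0436 0.2987] yawY -172.23 tilt [-1.47  1.51] F [ 0.5 -0.4 -3.8] w 0.152 [ 23.5   5.2 -10.3  -2.  -75.3 -15.2]
1
[{"slide": [0.13, -0.05, -0.1], "spin": 0.0}]
0 [0.453 0.189 0.272] [[270, 416], [203, 386], [331, 369], [252, 575], [388, 554], [341, 539]]
5 [0.454 0.184 0.26 ] [[272, 440], [205, 408], [332, 391], [254, 582], [390, 561], [341, 533]]
10 [0.454 0.179 0.248] [[275, 463], [208, 431], [334, 413], [256, 589], [392, 568], [341, 527]]
15 [0.455 0.172 0.236] [[279, 487], [211, 454], [337, 436], [258, 595], [395, 574], [340, 521]]
30 [0.458 0.147 0.205] [[290, 557], [222, 523], [346, 504], [264, 611], [402, 589], [338, 501]]
45 [0.462 0.114 0.182] [[304, 624], [234, 590], [358, 571], [269, 620], [408, 598], [335, 482]]
```

View pics/s12.png

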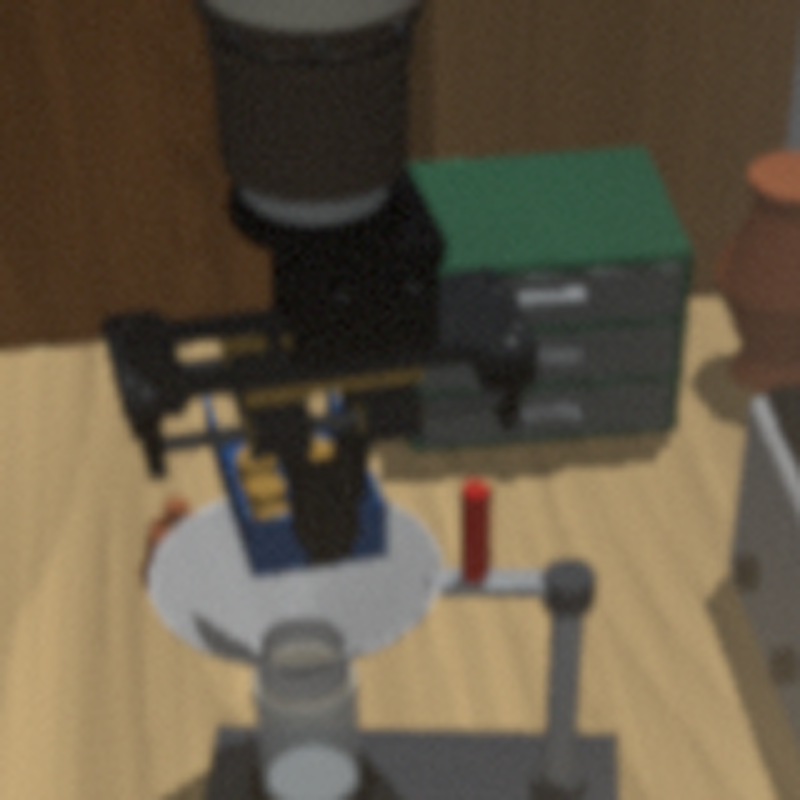

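Request:
servo_tool(
  deltas=[
    {"slide":[0,0,-0.1],"spin":0},
  ],
  gripper=217,
)

```text
time_s: 17.75
tcp_pos: [0.4738, 0.0435, 0.3011]
ee_rot: [[0.135, -0.991, -0.026], [-0.99, -0.135, 0.026], [-0.029, 0.022, -0.999]]
wrist_force: [-1.2, 0.5, -2.7]
gripper_width: 0.153
```

Request:
servo_tool(
  deltas=[
    {"slide":[0,0,-0.05],"spin":0},
  ],
  gripper=214,
)

```text
time_s: 17.85
tcp_pos: [0.4742, 0.0433, 0.3028]
ee_rot: [[0.134, -0.991, -0.025], [-0.991, -0.135, 0.026], [-0.029, 0.022, -0.999]]
wrist_force: [-0.4, -0.6, -3.2]
gripper_width: 0.16
```

```bash
cat >> h.py <<'E'
def th(name,x0=240,y0=30,x1=400,y1=190,k=5):
    s=look(x0,y0,x1,y1,k,name); st=sense()
    for t in range(0,61,10):
        w=panpts([[159,36,-21],[159,-36,-21],[29,36,-54],[29,-36,-54],[-24,0,0]],t,st); print(t,((proj(s,w)-[x0,y0])*k+2).round(0).astype(int).tolist())
E
python3 - <<'E'
from h import *
th("s13")
E
```

```text
17.9 [0.4744 0.0433 0.303 ] yawY -172.25 tilt [-1.42  1.52] F [ 0.1 -0.1 -1.1] w 0.164 [ 23.5   5.1  -9.8  -2.  -75.8 -15.2]
0 [[203, 379], [331, 362], [253, 568], [389, 547], [342, 532]]
10 [[209, 424], [335, 407], [257, 583], [393, 561], [341, 520]]
20 [[215, 471], [340, 452], [260, 595], [398, 573], [340, 507]]
30 [[222, 517], [346, 498], [264, 604], [403, 583], [339, 494]]
40 [[230, 562], [354, 543], [267, 611], [407, 589], [337, 481]]
50 [[239, 606], [363, 587], [270, 615], [412, 592], [334, 468]]
60 [[248, 648], [373, 628], [273, 615], [416, 592], [331, 455]]
```

View pics/s13.png

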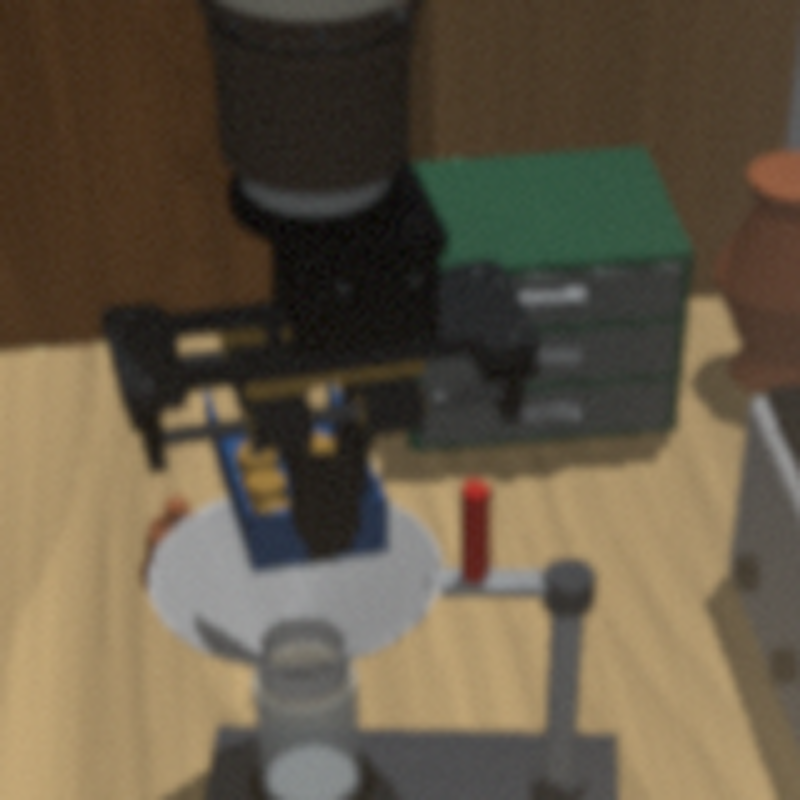

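Request:
servo_tool(
  deltas=[
    {"slide":[0,0,0],"spin":0},
  ],
  gripper=214,
)

```text
time_s: 18.0
tcp_pos: [0.475, 0.0432, 0.3037]
ee_rot: [[0.134, -0.991, -0.023], [-0.991, -0.134, 0.027], [-0.03, 0.019, -0.999]]
wrist_force: [6.2, -2.5, -13.8]
gripper_width: 0.164
```

```bash
python3 - <<'E'
from h import *
th("s14")
E
```

```text
18.05 [0.475  0.0433 0.3034] yawY -172.31 tilt [-1.33  1.57] F [-0.1  0.1 -2. ] w 0.167 [ 23.4   5.1  -9.8  -2.  -75.8 -15.3]
0 [[205, 379], [333, 361], [254, 568], [390, 546], [343, 531]]
10 [[210, 424], [336, 406], [258, 582], [395, 561], [342, 519]]
20 [[216, 470], [341, 452], [262, 594], [399, 572], [341, 507]]
30 [[224, 516], [348, 497], [265, 604], [404, 582], [340, 493]]
40 [[232, 562], [356, 542], [269, 610], [409, 588], [338, 480]]
50 [[240, 606], [365, 586], [272, 614], [413, 591], [335, 467]]
60 [[250, 647], [374, 627], [274, 614], [417, 591], [332, 454]]
```

View pics/s14.png

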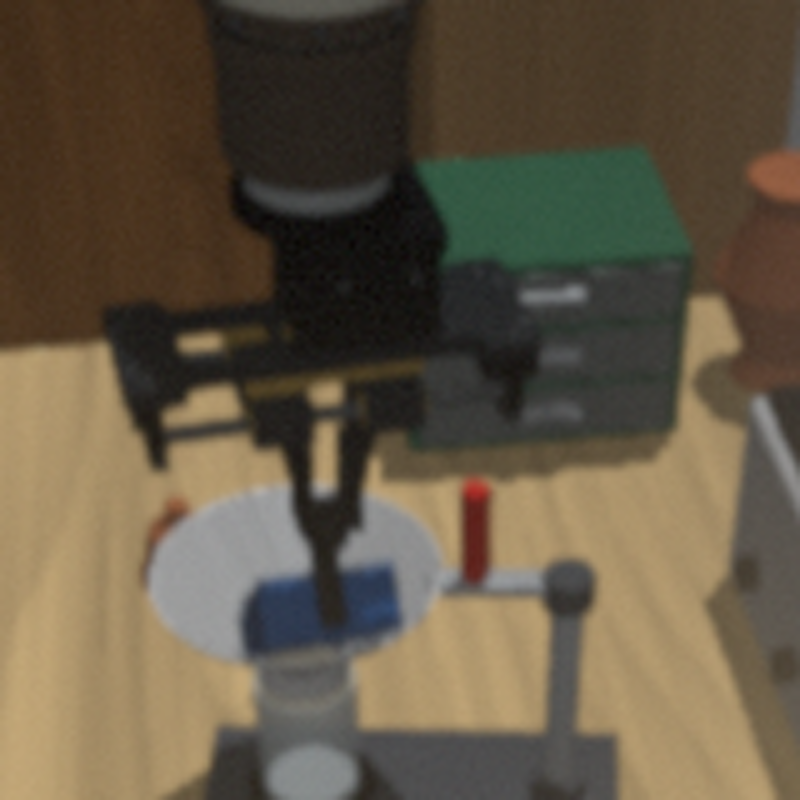

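```bash
python3 - <<'E'
from h import *
st=sense(); s=cap("side"); t=cap("top")
print(((proj(s,[st["tcp_pos"],st["tcp_pos"]-st["ee_rot"][:,2]*.0187])-[240,30])*5+2).round())
crop(s,270,120,340,190,10,"s15"); crop(t,200,150,360,270,5,"t15"); stat()
E
```

```text
[[328. 521.]
 [327. 490.]]
18.15 [0.4751 0.0434 0.3035] yawY -172.29 tilt [-1.31  1.56] F [ 1.8  0.4 -1.4] w 0.157 [ 23.5   5.1  -9.8  -2.  -75.7 -15.2]
```

View pics/s15.png

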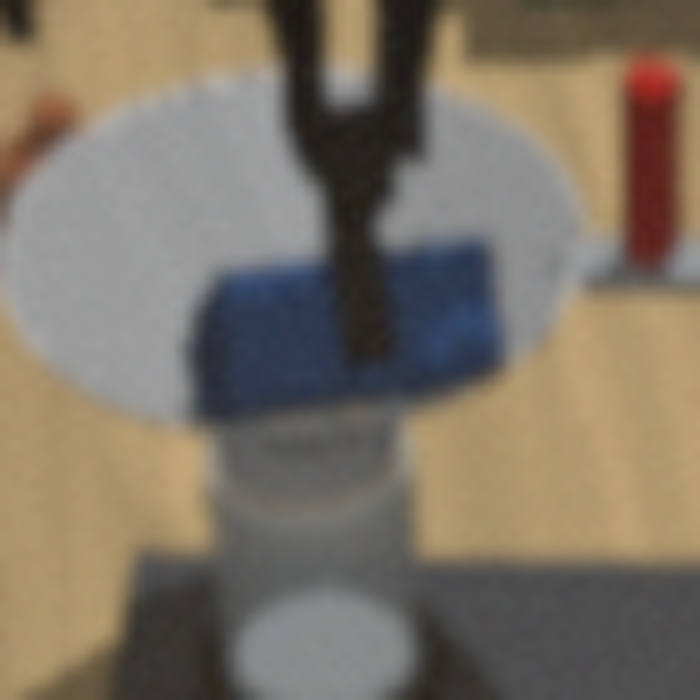

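View pics/t15.png

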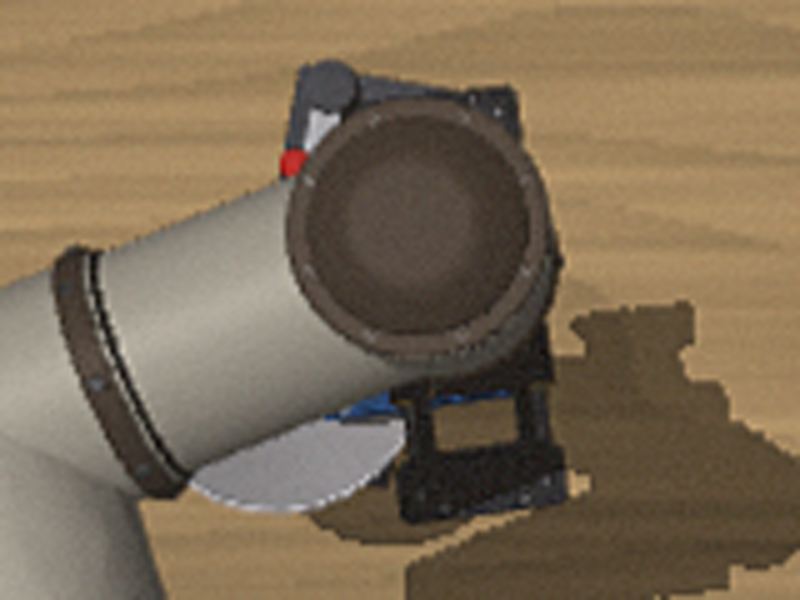

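Request:
servo_tool(
  deltas=[
    {"slide":[0,0,0],"spin":0},
    {"slide":[0,0,0],"spin":0},
  ],
  gripper=255,
)

```text
time_s: 18.35
tcp_pos: [0.476, 0.0435, 0.3043]
ee_rot: [[0.133, -0.991, -0.02], [-0.991, -0.134, 0.028], [-0.031, 0.016, -0.999]]
wrist_force: [-0.2, 1.0, -1.0]
gripper_width: 0.156
```

```bash
python3 - <<'E'
from h import *
s=look(270,120,350,200,9,"s16"); crop(s,200,60,400,260,4,"s16b")
E
```

```text
18.4 [0.4759 0.0434 0.3043] yawY -172.31 tilt [-1.17  1.6 ] F [ 0.   0.9 -1. ] w 0.156 [ 23.4   5.1  -9.7  -2.  -75.7 -15.3]
```

View pics/s16.png

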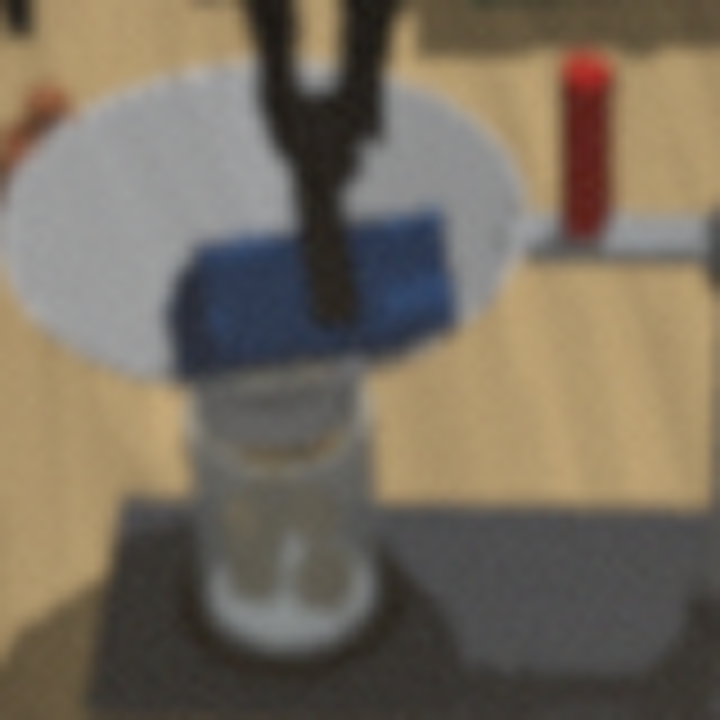

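View pics/s16b.png

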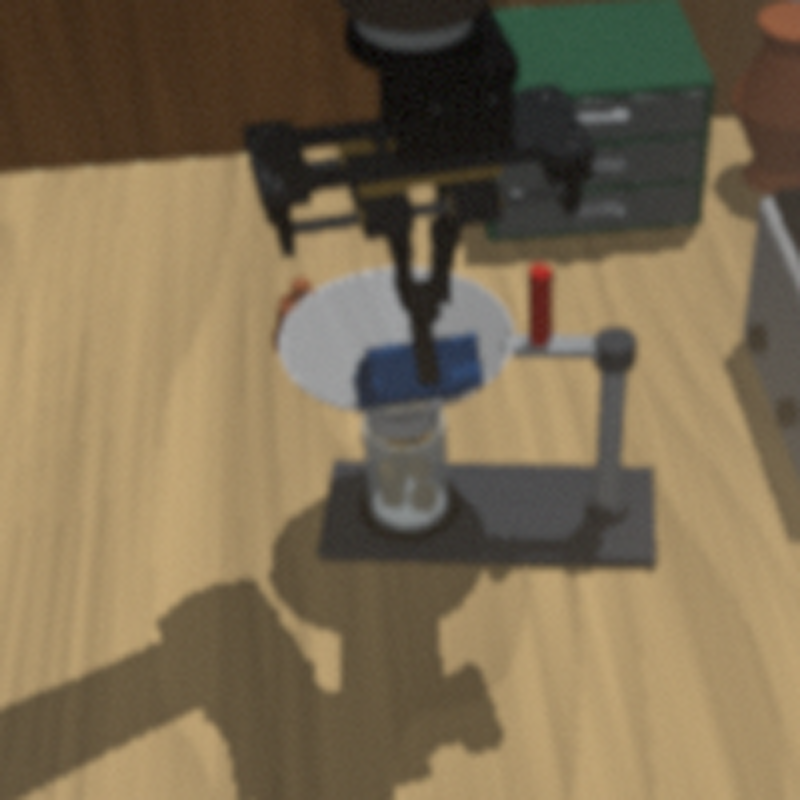

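Request:
servo_tool(
  deltas=[
    {"slide":[0,0,-0.2],"spin":0},
    {"slide":[0,0,-0.4],"spin":0},
    {"slide":[0,0,-0.4],"spin":0},
    {"slide":[0,0,-0.4],"spin":0},
    {"slide":[0,0,0],"spin":0},
  ],
)

```text
time_s: 18.9
tcp_pos: [0.476, 0.0416, 0.3426]
ee_rot: [[0.134, -0.991, -0.022], [-0.991, -0.134, 0.026], [-0.029, 0.018, -0.999]]
wrist_force: [-0.1, -0.8, -2.2]
gripper_width: 0.158
```

```bash
python3 - <<'E'
from h import *
s=look(270,110,350,190,9,"s17"); print(sense()["moment"])
E
```

```text
18.95 [0.4756 0.0417 0.3418] yawY -172.28 tilt [-1.34  1.49] F [ 0.4 -0.5 -1.5] w 0.156 [ 23.3   4.3  -5.4  -1.9 -81.  -15.2]
[ 0.00487401 -0.13220567  0.00247729]
```

View pics/s17.png

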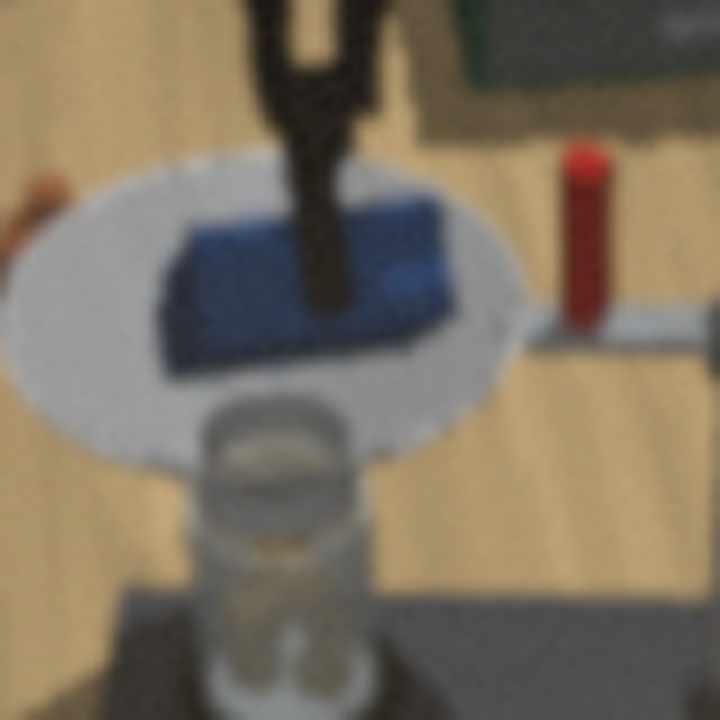

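Request:
servo_tool(
  deltas=[
    {"slide":[0,0,-0.4],"spin":0},
    {"slide":[0,0,-0.8],"spin":0},
    {"slide":[0,0,-0.5],"spin":0},
    {"slide":[0.1,-0.06,-0.1],"spin":0},
    {"slide":[0.3,-0.2,0],"spin":0},
    {"slide":[0.5,-0.3,0],"spin":0},
    {"slide":[0.7,-0.4,0],"spin":0},
    {"slide":[0.8,-0.46,0],"spin":0},
    {"slide":[0.8,-0.46,0],"spin":0},
    {"slide":[0.8,-0.46,0],"spin":0},
  ],
)

```text
time_s: 19.95
tcp_pos: [0.5492, -0.0547, 0.3812]
ee_rot: [[0.138, -0.99, -0.032], [-0.99, -0.139, 0.025], [-0.029, 0.028, -0.999]]
wrist_force: [0.5, 0.1, -1.7]
gripper_width: 0.152
```

```bash
python3 - <<'E'
from h import *
stat(); cap("side","s18"); cap("top","t18"); plan([0.64,-0.17,0.25],0)
E
```

```text
19.95 [ 0.5492 -0.0547  0.3812] yawY -172.03 tilt [-1.81  1.44] F [ 0.5  0.1 -1.7] w 0.152 [ 10.1  12.1   9.2  -1.7 -88.7  -2.1]
9
[{"slide": [0.57, -0.35, 0.55], "spin": 0.0}, {"slide": [0.57, -0.35, 0.55], "spin": 0.0}, {"slide": [0.57, -0.35, 0.55], "spin": 0.0}, {"slide": [0.57, -0.35, 0.55], "spin": 0.0}, {"slide": [0.57, -0.35, 0.55], "spin": 0.0}, {"slide": [0.57, -0.35, 0.55], "spin": 0.0}, {"slide": [0.57, -0.35, 0.55], "spin": 0.0}, {"slide": [0.57, -0.35, 0.55], "spin": 0.0}, {"slide": [0.57, -0.35, 0.55], "spin": 0.0}]
```

View pics/s18.png

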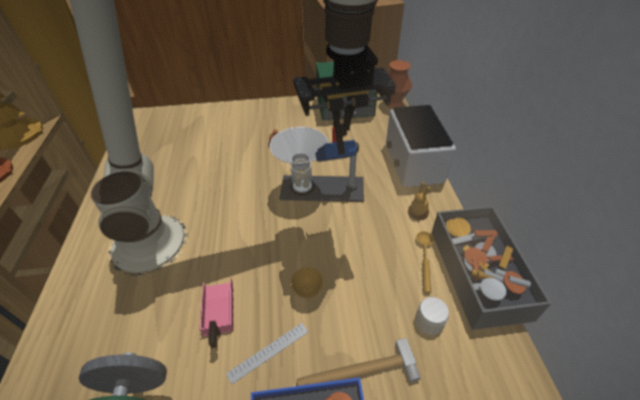

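View pics/t18.png

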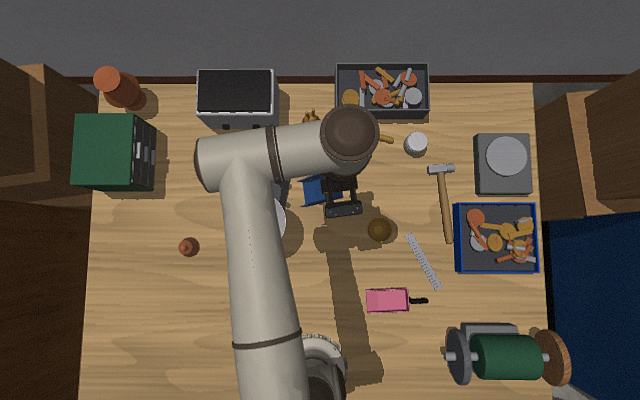

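Request:
servo_tool(
  deltas=[
    {"slide":[0.6,-0.4,0.3],"spin":0},
    {"slide":[0.6,-0.4,0.5],"spin":0},
    {"slide":[0.6,-0.4,0.6],"spin":0},
    {"slide":[0.6,-0.4,0.6],"spin":0},
    {"slide":[0.6,-0.4,0.6],"spin":0},
    {"slide":[0.5,-0.35,0.6],"spin":0},
    {"slide":[0.4,-0.3,0.6],"spin":0},
    {"slide":[0.3,-0.2,0.5],"spin":0},
    {"slide":[0.1,0,0.2],"spin":0},
    {"slide":[0,0,0],"spin":0},
  ],
)

```text
time_s: 21.05
tcp_pos: [0.6339, -0.1565, 0.2457]
ee_rot: [[0.133, -0.99, -0.046], [-0.991, -0.135, 0.027], [-0.033, 0.042, -0.999]]
wrist_force: [0.2, -0.3, -2.1]
gripper_width: 0.158
```

```bash
python3 - <<'E'
from h import *
stat(); s=cap("side"); t=cap("top"); crop(s,310,140,430,260,6,"s19"); crop(t,300,120,460,240,5,"t19")
st=sense(); g=[st["tcp_pos"],st["tcp_pos"]-st["ee_rot"][:,2]*.0187]
print(((proj(s,g)-[310,140])*6+2.5).round(),((proj(t,g)-[300,120])*5+2).round())
E
```

```text
21.05 [ 0.6339 -0.1565  0.2457] yawY -172.26 tilt [-2.62  1.55] F [ 0.2 -0.3 -2.1] w 0.158 [ -0.4  25.6   9.9  -1.6 -77.    8.5]
[[450. 366.]
 [457. 332.]] [[350. 184.]
 [355. 174.]]
```

View pics/s19.png

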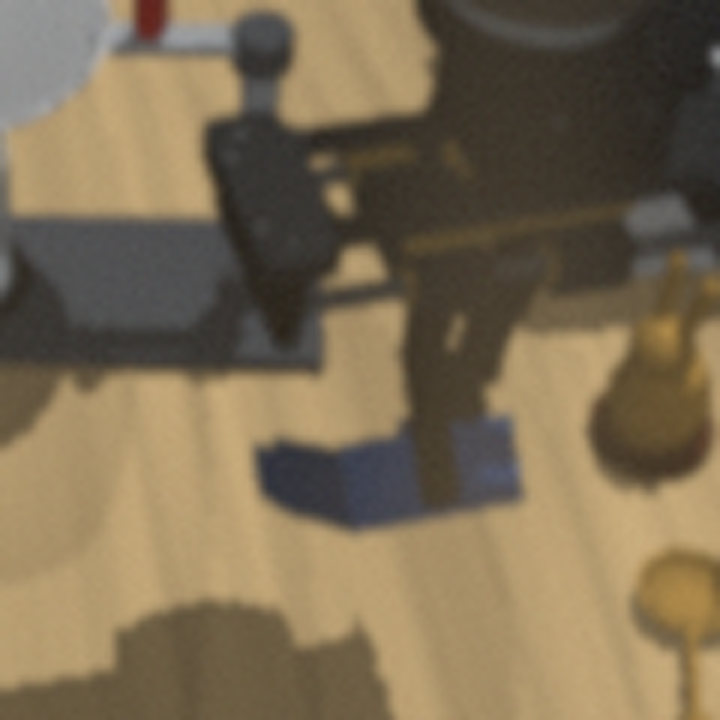

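View pics/t19.png

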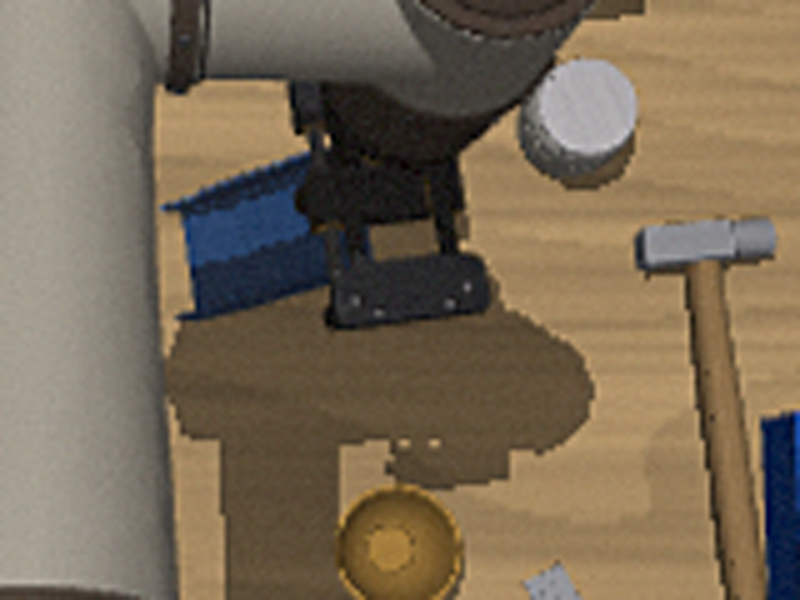

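```bash
cat >> h.py <<'E'
def tri(t,ut,s,us):
    e1,d1=ray(t,ut); e2,d2=ray(s,us)
    A=np.array([d1,-d2]).T; k=np.linalg.lstsq(A,e2-e1,rcond=None)[0]
    p,q=e1+k[0]*d1,e2+k[1]*d2; return (p+q)/2,np.linalg.norm(p-q)
E
python3 - <<'E'
from h import *
s=cap("side"); t=cap("top")
T=lambda u,v:(300+(u-2)/5,120+(v-2)/5); S=lambda u,v:(310+(u-2.5)/6,140+(v-2.5)/6)
print(tri(t,T(180,318),s,S(258,455)))
print(tri(t,T(197,312),s,S(268,492)))
stat()
E
```

```text
(array([ 0.58185747, -0.06926322,  0.10647885]), np.float64(0.0017741132693144864))
(array([ 0.58624653, -0.08026786,  0.09346525]), np.float64(0.0007690897584531997))
21.25 [ 0.6346 -0.1559  0.2484] yawY -172.2 tilt [-2.36  1.52] F [ 0.1  0.1 -1.8] w 0.159 [ -0.4  25.5  10.1  -1.5 -77.    8.5]
```

Request:
servo_tool(
  deltas=[
    {"slide":[0.2,0.05,0.3],"spin":0},
    {"slide":[0.4,0.05,0.5],"spin":0},
    {"slide":[0.4,0.05,0.5],"spin":0},
    {"slide":[0.4,0.05,0.5],"spin":0},
    {"slide":[0.3,0.05,0.5],"spin":0},
    {"slide":[0.1,0,0.3],"spin":0},
    {"slide":[0,0,0.1],"spin":0},
  ],
)

```text
time_s: 21.95
tcp_pos: [0.6312, -0.2034, 0.1754]
ee_rot: [[0.134, -0.99, -0.039], [-0.99, -0.135, 0.027], [-0.032, 0.035, -0.999]]
wrist_force: [-0.2, 0.5, -1.2]
gripper_width: 0.157
```

```bash
python3 - <<'E'
from h import *
stat(); s=cap("side"); t=cap("top"); crop(s,320,160,440,280,6,"s20"); crop(t,300,120,460,240,5,"t20")
E
```

```text
21.95 [ 0.6312 -0.2034  0.1754] yawY -172.21 tilt [-2.21  1.55] F [-0.2  0.5 -1.2] w 0.157 [ -4.6  28.9   5.2  -1.5 -68.6  12.9]
```

View pics/s20.png

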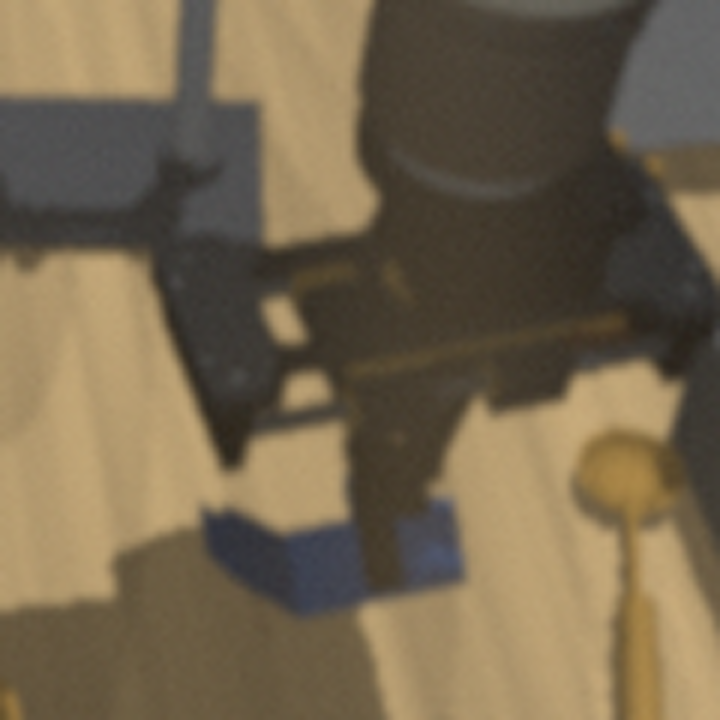

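View pics/t20.png

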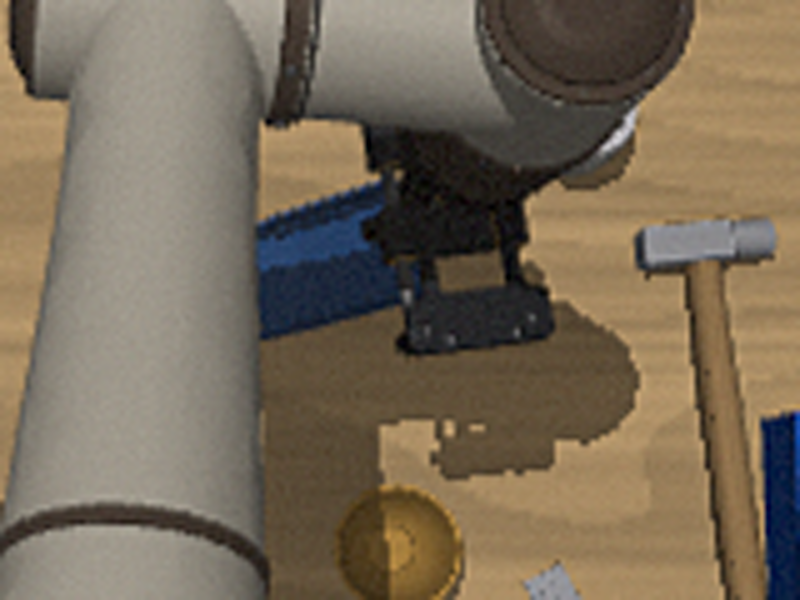

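Request:
servo_tool(
  deltas=[
    {"slide":[0,0,0.2],"spin":0},
    {"slide":[0,0,0.2],"spin":0},
    {"slide":[0,0,0.2],"spin":0},
  ],
)

```text
time_s: 22.35
tcp_pos: [0.6326, -0.202, 0.1628]
ee_rot: [[0.137, -0.99, -0.033], [-0.99, -0.138, 0.026], [-0.03, 0.029, -0.999]]
wrist_force: [-0.7, -0.6, -2.1]
gripper_width: 0.154
```

```bash
python3 - <<'E'
from h import *
stat(); s=cap("side"); crop(s,320,160,440,280,6,"s21"); stat()
E
```

```text
22.35 [ 0.6326 -0.202   0.1628] yawY -172.08 tilt [-1.87  1.47] F [-0.7 -0.6 -2.1] w 0.154 [ -4.4  29.4   4.1  -1.4 -66.7  12.9]
22.4 [ 0.632  -0.2017  0.1615] yawY -172.09 tilt [-1.99  1.52] F [-0.2  1.1 -2.4] w 0.155 [ -4.4  29.4   4.   -1.5 -66.7  12.9]
```

View pics/s21.png

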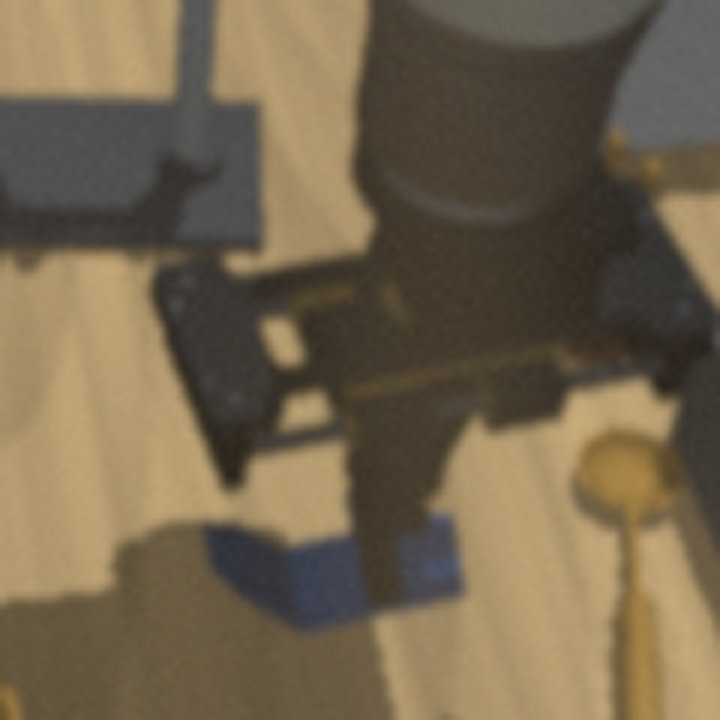

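Not yet touching; down further.

Request:
servo_tool(
  deltas=[
    {"slide":[0,0,0.2],"spin":0},
    {"slide":[0,0,0.2],"spin":0},
    {"slide":[0,0,0.2],"spin":0},
  ],
)

```text
time_s: 22.7
tcp_pos: [0.6331, -0.2036, 0.1499]
ee_rot: [[0.139, -0.99, -0.03], [-0.99, -0.14, 0.02], [-0.024, 0.027, -0.999]]
wrist_force: [-2.3, -7.2, 13.7]
gripper_width: 0.162
```

```bash
python3 - <<'E'
from h import *
stat(); s=cap("side"); crop(s,320,160,440,280,6,"s22"); stat()
E
```

```text
22.7 [ 0.6331 -0.2036  0.1499] yawY -171.95 tilt [-1.71  1.16] F [-2.3 -7.2 13.7] w 0.162 [ -4.4  29.9   3.   -1.1 -64.9  12.9]
22.75 [ 0.633  -0.2038  0.1498] yawY -171.97 tilt [-1.71  1.16] F [-1.6 -4.8  8.6] w 0.159 [ -4.4  29.9   3.   -1.1 -64.8  12.9]
```

View pics/s22.png

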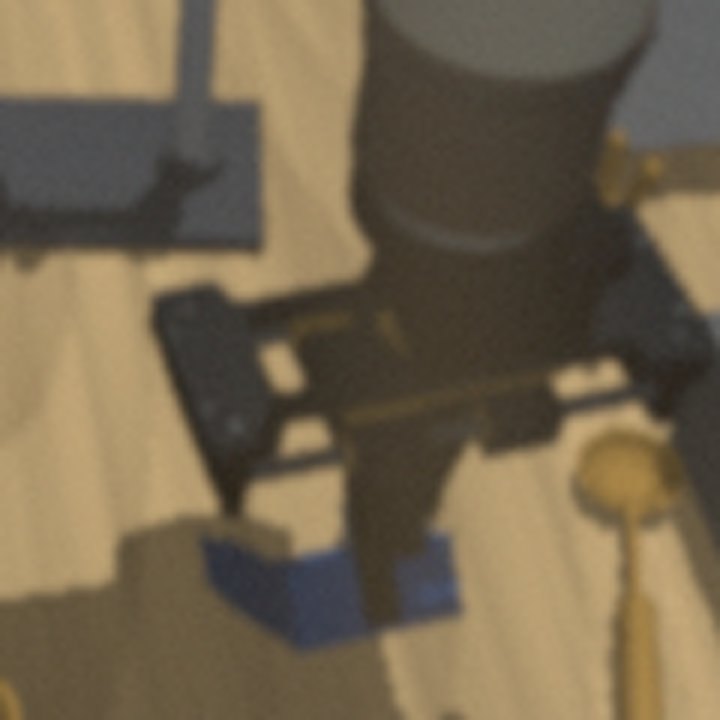

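Request:
servo_tool(
  deltas=[
    {"slide":[0.25,0,0],"spin":0},
    {"slide":[0.3,0,0.08],"spin":0},
    {"slide":[0.3,0,0.12],"spin":0},
    {"slide":[0.3,0,0.15],"spin":0},
  ],
)

```text
time_s: 23.15
tcp_pos: [0.6378, -0.2326, 0.1411]
ee_rot: [[0.14, -0.99, -0.026], [-0.99, -0.141, 0.022], [-0.025, 0.023, -0.999]]
wrist_force: [0.0, 0.4, 0.2]
gripper_width: 0.16
```

```bash
python3 - <<'E'
from h import *
stat(); s=cap("side"); crop(s,320,160,440,280,6,"s23"); stat()
E
```

```text
23.15 [ 0.6378 -0.2326  0.1411] yawY -171.91 tilt [-1.51  1.24] F [0.  0.4 0.2] w 0.16 [ -6.9  31.6   4.5  -1.2 -64.6  15.5]
23.2 [ 0.6375 -0.2338  0.1401] yawY -171.98 tilt [-1.57  1.22] F [ 0.1 -1.8  1.4] w 0.154 [ -7.   31.7   4.5  -1.1 -64.6  15.5]
```

View pics/s23.png

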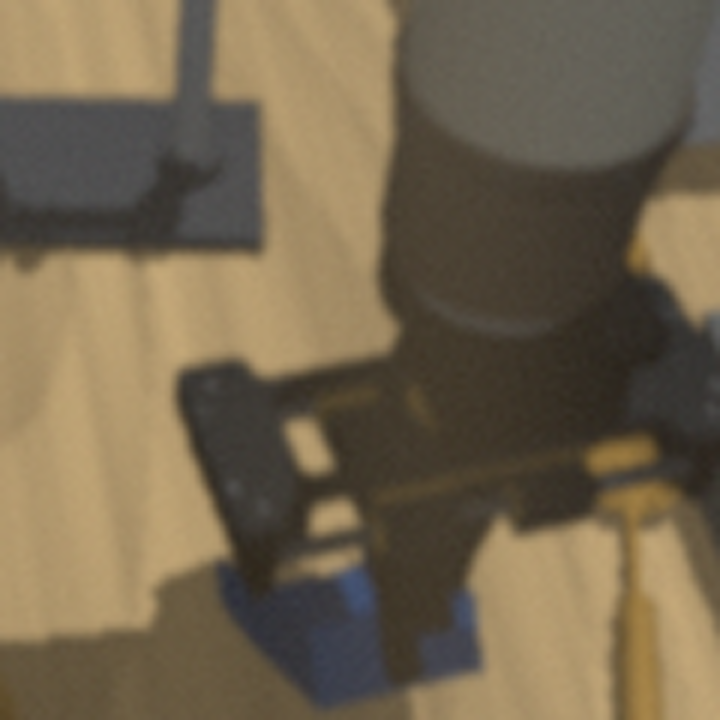

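Request:
servo_tool(
  deltas=[
    {"slide":[0.3,0,0.22],"spin":0},
    {"slide":[0.3,0,0.26],"spin":0},
    {"slide":[0.3,0,0.3],"spin":0},
    {"slide":[0.28,0,0.33],"spin":0},
  ],
)

```text
time_s: 23.6
tcp_pos: [0.6419, -0.2666, 0.111]
ee_rot: [[0.139, -0.99, -0.025], [-0.99, -0.14, 0.018], [-0.022, 0.022, -1.0]]
wrist_force: [0.0, -1.5, 2.3]
gripper_width: 0.161
```

```bash
python3 - <<'E'
from h import *
stat(); s=cap("side"); crop(s,320,190,440,310,6,"s24"); stat()
E
```

```text
23.6 [ 0.6419 -0.2666  0.111 ] yawY -171.95 tilt [-1.45  1.04] F [ 0.  -1.5  2.3] w 0.161 [ -9.6  34.5   5.1  -0.9 -62.2  18.1]
23.65 [ 0.6411 -0.2674  0.109 ] yawY -172.04 tilt [-1.58  1.08] F [ 0.1 -2.5  0.8] w 0.157 [ -9.7  34.6   5.   -0.9 -62.2  18.1]
```

View pics/s24.png

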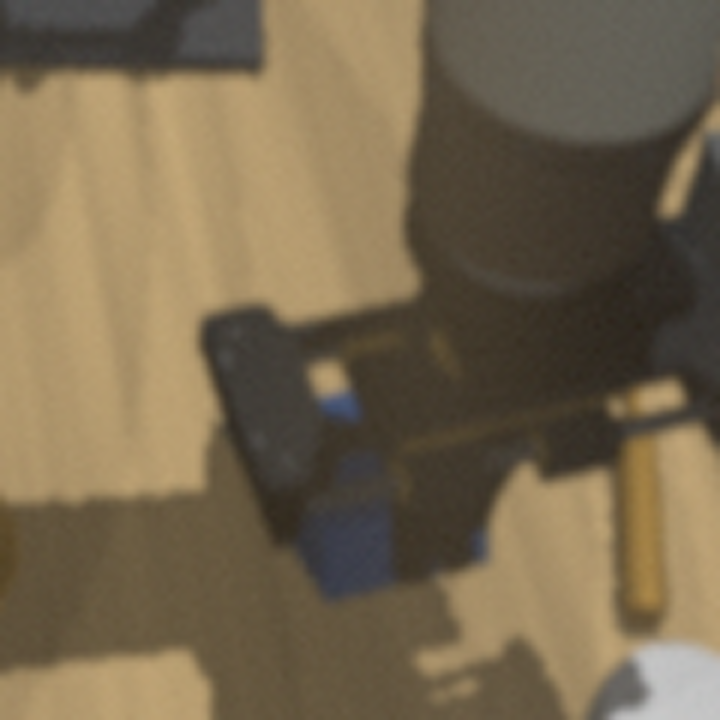

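Request:
servo_tool(
  deltas=[
    {"slide":[0.25,0,0.3],"spin":0},
    {"slide":[0.24,0,0.33],"spin":0},
    {"slide":[0.22,0,0.35],"spin":0},
    {"slide":[0.2,0,0.35],"spin":0},
  ],
)

```text
time_s: 24.05
tcp_pos: [0.6439, -0.2913, 0.0728]
ee_rot: [[0.138, -0.99, -0.026], [-0.99, -0.138, 0.018], [-0.022, 0.024, -0.999]]
wrist_force: [-0.4, -1.5, 1.5]
gripper_width: 0.15
```

```bash
python3 - <<'E'
from h import *
stat(); s=cap("side"); t=cap("top"); crop(s,320,200,440,320,6,"s25");crop(t,340,120,460,220,6,"t25"); stat()
E
```

```text
24.05 [ 0.6439 -0.2913  0.0728] yawY -172.04 tilt [-1.51  1.06] F [-0.4 -1.5  1.5] w 0.15 [-11.6  37.6   5.   -0.9 -59.1  20. ]
24.15 [ 0.6429 -0.2911  0.0713] yawY -172.12 tilt [-1.68  1.13] F [ 0.4 -0.4 -0.2] w 0.156 [-11.6  37.6   4.9  -0.9 -59.1  20. ]
```

View pics/s25.png

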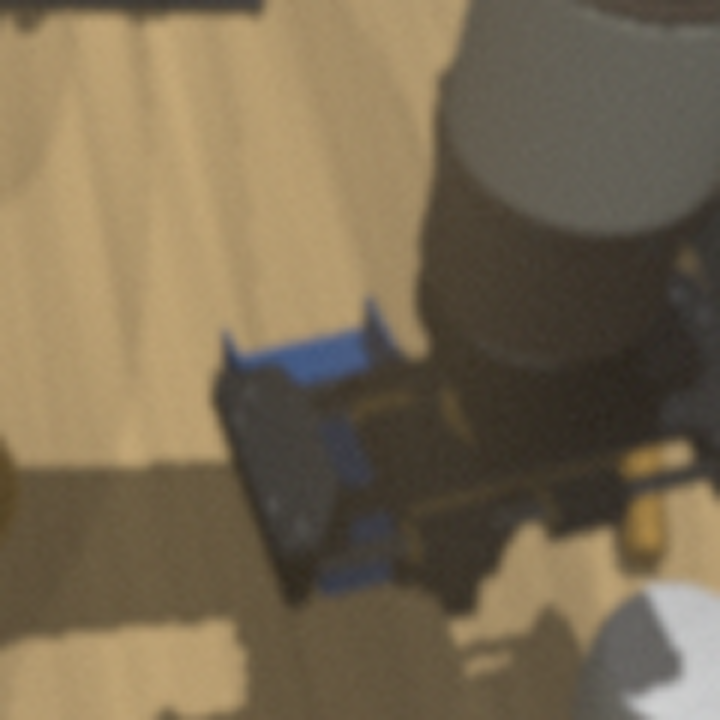

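View pics/t25.png

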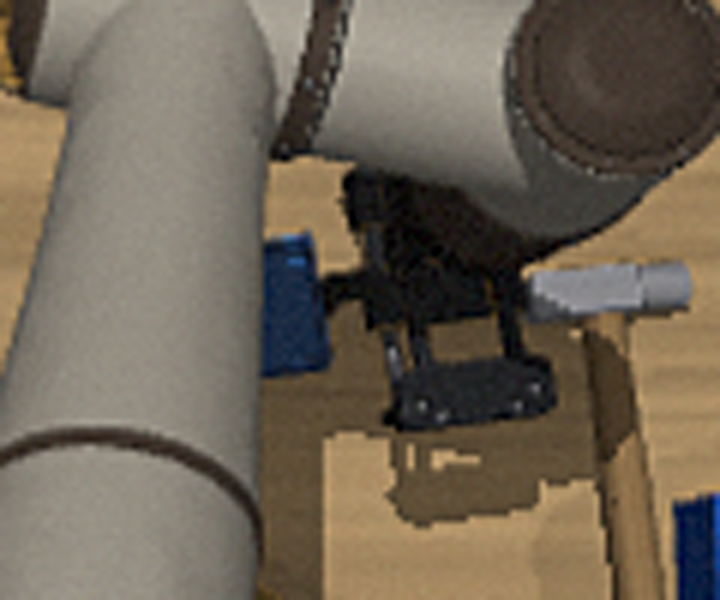

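Request:
servo_tool(
  deltas=[
    {"slide":[0.15,0,0.3],"spin":0},
    {"slide":[0.12,0,0.3],"spin":0},
    {"slide":[0.06,0,0.25],"spin":0},
  ],
)

```text
time_s: 24.45
tcp_pos: [0.6452, -0.3014, 0.0527]
ee_rot: [[0.14, -0.99, -0.026], [-0.99, -0.14, 0.014], [-0.018, 0.023, -1.0]]
wrist_force: [-4.7, -6.0, 15.7]
gripper_width: 0.154
```

```bash
python3 - <<'E'
from h import *
stat(); s=cap("side"); crop(s,320,200,440,320,6,"s26"); stat()
E
```

```text
24.45 [ 0.6452 -0.3014  0.0527] yawY -171.93 tilt [-1.47  0.81] F [-4.7 -6.  15.7] w 0.154 [-12.3  39.1   4.6  -0.6 -57.2  20.7]
24.5 [ 0.6452 -0.3019  0.0524] yawY -171.96 tilt [-1.46  0.8 ] F [-2.2 -2.8 10.4] w 0.161 [-12.3  39.1   4.6  -0.6 -57.1  20.7]
```

View pics/s26.png

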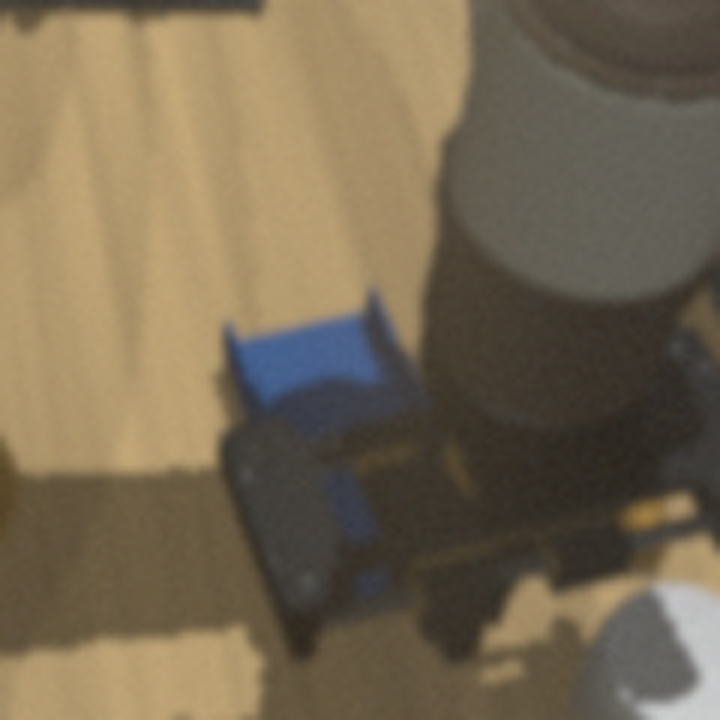

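Request:
servo_tool(
  deltas=[
    {"slide":[0,0,0],"spin":0},
    {"slide":[0,0,0],"spin":0},
    {"slide":[0,0,0],"spin":0},
    {"slide":[0,0,0],"spin":0},
  ],
  gripper=185,
)

```text
time_s: 24.9
tcp_pos: [0.6445, -0.301, 0.051]
ee_rot: [[0.139, -0.99, -0.027], [-0.99, -0.14, 0.016], [-0.019, 0.024, -1.0]]
wrist_force: [-0.1, 0.2, 0.3]
gripper_width: 0.268
```

```bash
python3 - <<'E'
from h import *
stat(); s=cap("side"); t=cap("top"); crop(s,320,200,440,320,6,"s27"); crop(t,340,120,460,220,6,"t27")
E
```

```text
24.9 [ 0.6445 -0.301   0.051 ] yawY -171.96 tilt [-1.53  0.89] F [-0.1  0.2  0.3] w 0.268 [-12.3  39.2   4.5  -0.7 -57.1  20.7]
```

View pics/s27.png

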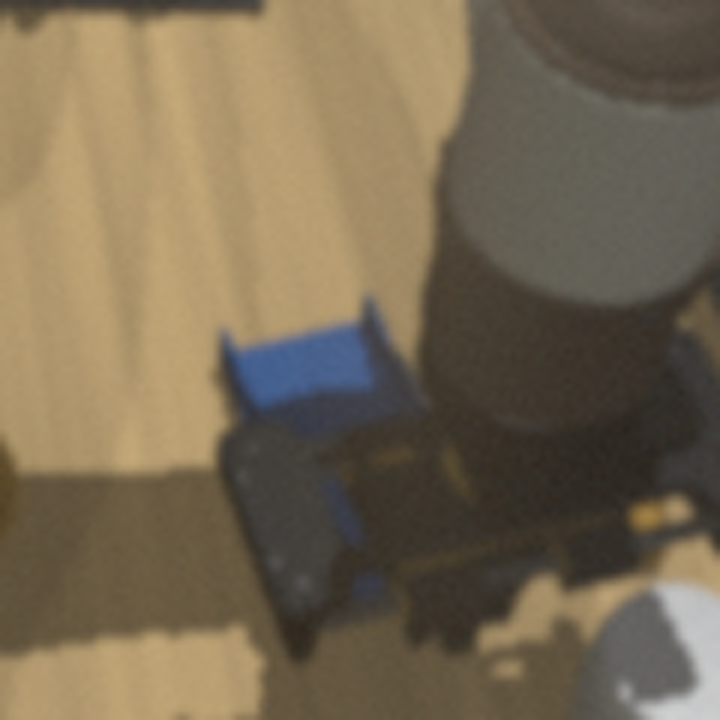

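View pics/t27.png

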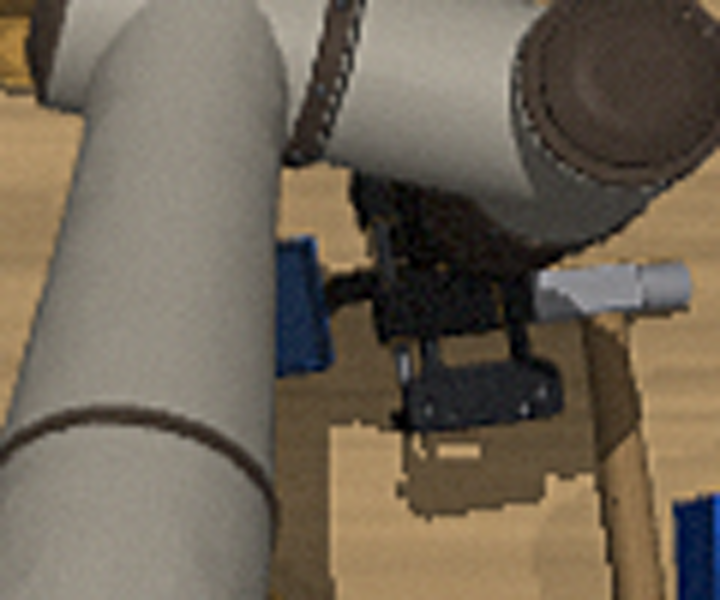

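Request:
servo_tool(
  deltas=[
    {"slide":[0,0,-0.3],"spin":0},
    {"slide":[0,0,-0.5],"spin":0},
    {"slide":[0,0,-0.8],"spin":0},
    {"slide":[0,0,-1],"spin":0},
    {"slide":[0,0,-1],"spin":0},
    {"slide":[0,0,-1],"spin":0},
    {"slide":[0,0,-1],"spin":0},
    {"slide":[0,0,-1],"spin":0},
    {"slide":[0,0,-0.5],"spin":0},
  ],
)

```text
time_s: 25.9
tcp_pos: [0.6492, -0.3035, 0.2418]
ee_rot: [[0.141, -0.99, -0.025], [-0.99, -0.141, 0.014], [-0.018, 0.023, -1.0]]
wrist_force: [-0.5, -0.2, 0.4]
gripper_width: 0.273
```

```bash
python3 - <<'E'
from h import *
stat(); s=cap("side","s28"); t=cap("top","t28")
E
```

```text
25.9 [ 0.6492 -0.3035  0.2418] yawY -171.9 tilt [-1.45  0.81] F [-0.5 -0.2  0.4] w 0.273 [-12.4  31.6  19.   -0.5 -79.   20.6]
```

View pics/s28.png

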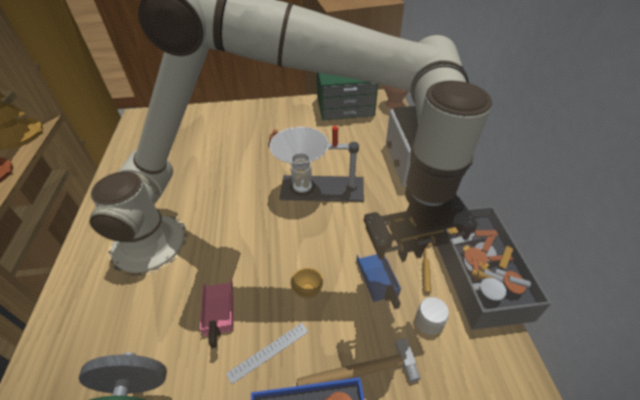

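View pics/t28.png

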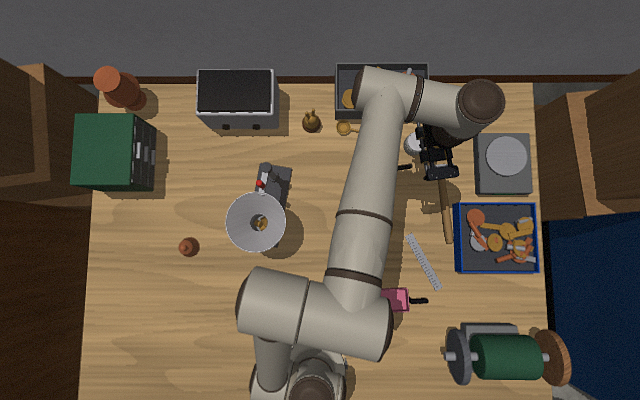

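```bash
python3 - <<'E'
from h import *
s=cap("side"); t=cap("top"); crop(s,260,115,370,205,7,"s29"); crop(t,210,150,310,260,6,"t29"); crop(s,340,230,450,330,6,"s30")
E
```

```text
(no output)
```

View pics/s29.png

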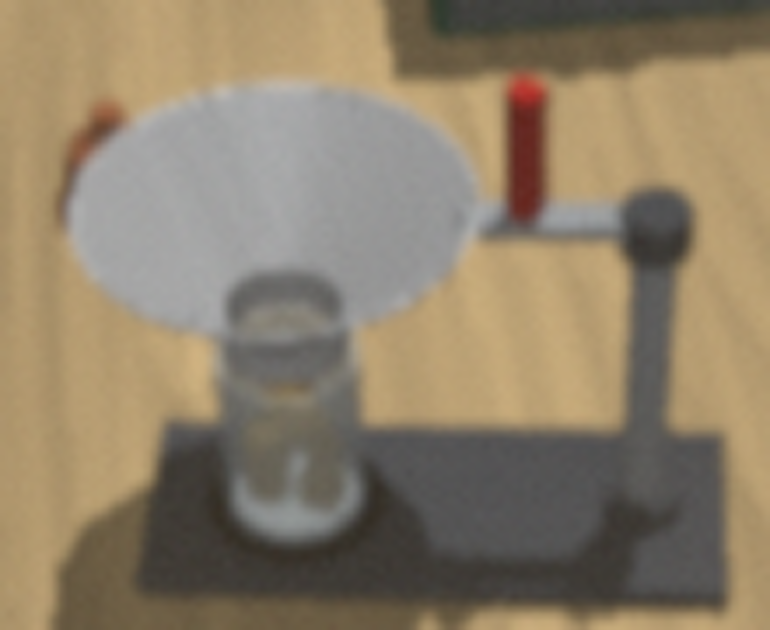

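View pics/t29.png

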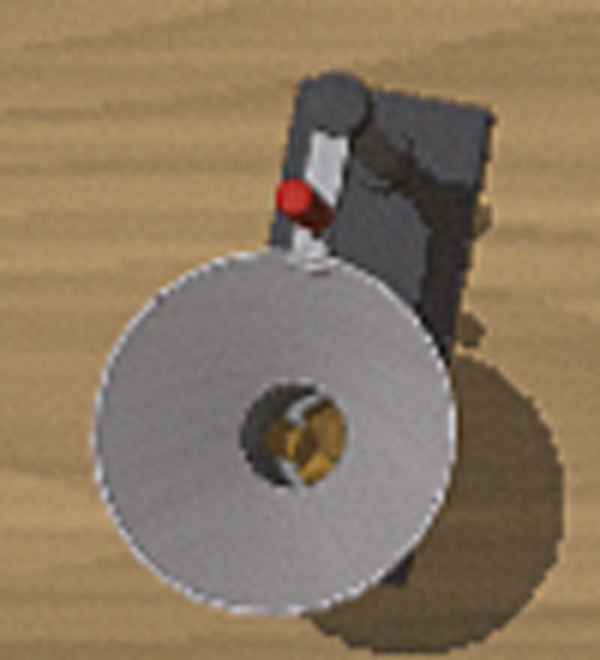

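View pics/s30.png

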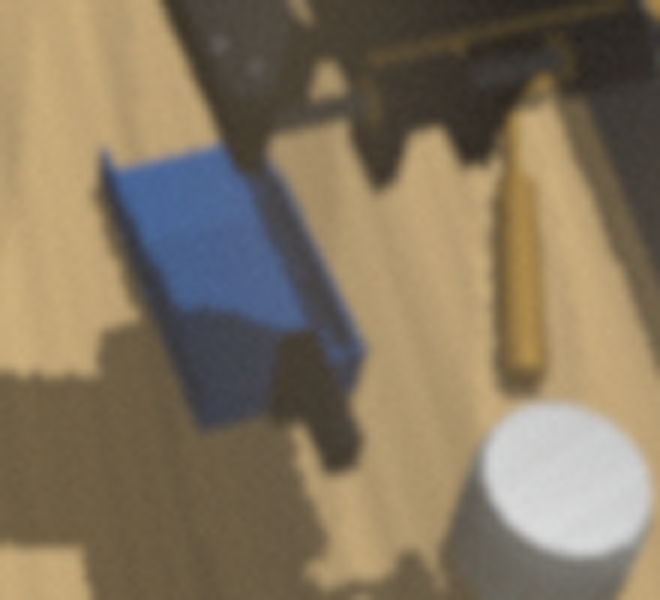

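Request:
servo_tool(
  deltas=[
    {"slide":[0.2,0.4,-0.3],"spin":0},
    {"slide":[0.4,0.8,-0.3],"spin":0},
    {"slide":[0.4,0.8,-0.3],"spin":0},
    {"slide":[0.4,0.8,-0.3],"spin":0},
    {"slide":[0.4,0.8,-0.3],"spin":0},
    {"slide":[0.4,0.8,-0.3],"spin":0},
    {"slide":[0.4,0.8,-0.2],"spin":0},
    {"slide":[0.4,0.8,0],"spin":0},
    {"slide":[0.2,0.4,0],"spin":0},
    {"slide":[0,0,0],"spin":0},
  ],
)

```text
time_s: 27.1
tcp_pos: [0.4833, -0.4164, 0.2952]
ee_rot: [[0.133, -0.99, -0.035], [-0.991, -0.134, 0.017], [-0.021, 0.033, -0.999]]
wrist_force: [1.1, 1.0, -0.4]
gripper_width: 0.277
```

```bash
python3 - <<'E'
from h import *
stat(); t=cap("top","t31"); s=cap("side","s31"); crop(s,280,140,330,200,12,"s32"); crop(t,240,200,275,240,16,"t32"); crop(t,340,140,430,200,8,"t33")
E
```

```text
27.1 [ 0.4833 -0.4164  0.2952] yawY -172.31 tilt [-2.01  0.95] F [ 1.1  1.  -0.4] w 0.277 [-26.2  22.4  11.3   0.  -81.1  33.9]
```

View pics/t31.png

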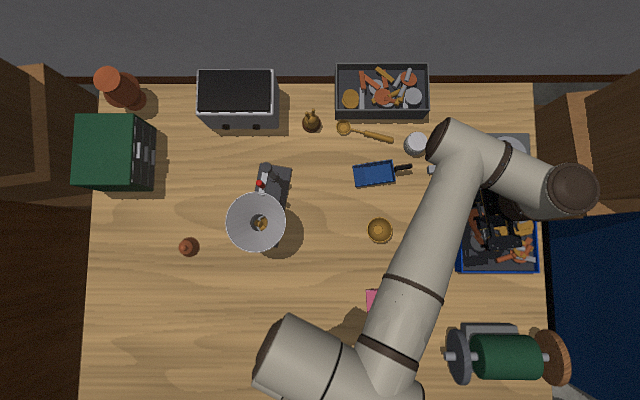

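View pics/s32.png

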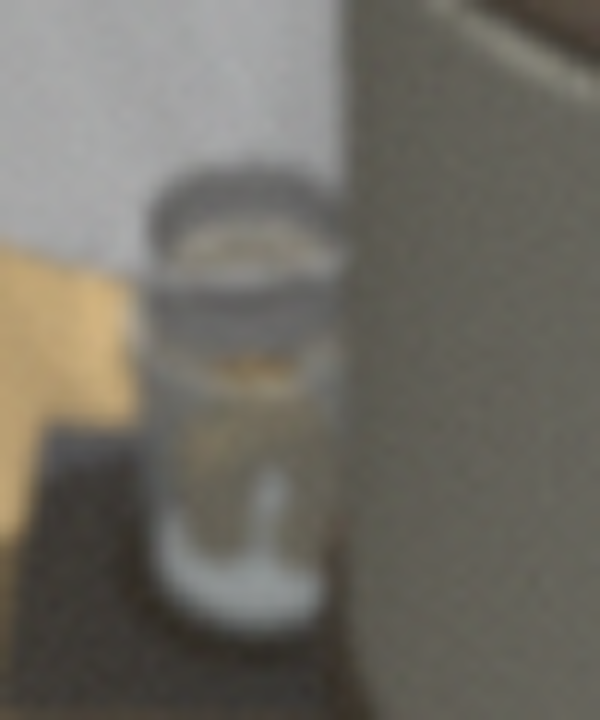

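View pics/t32.png

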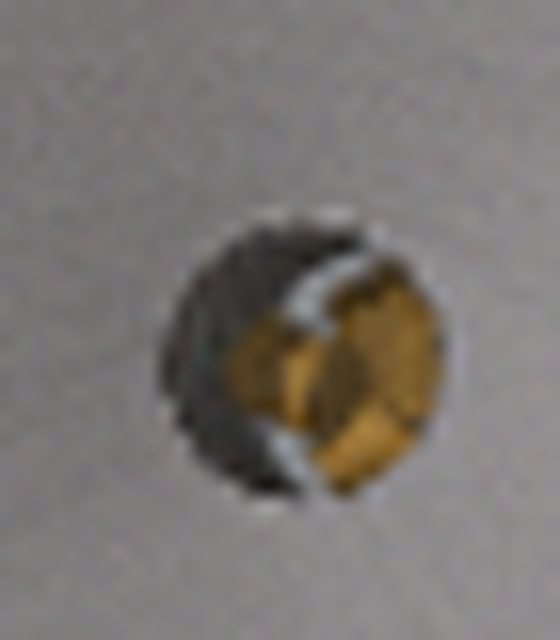

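View pics/t33.png

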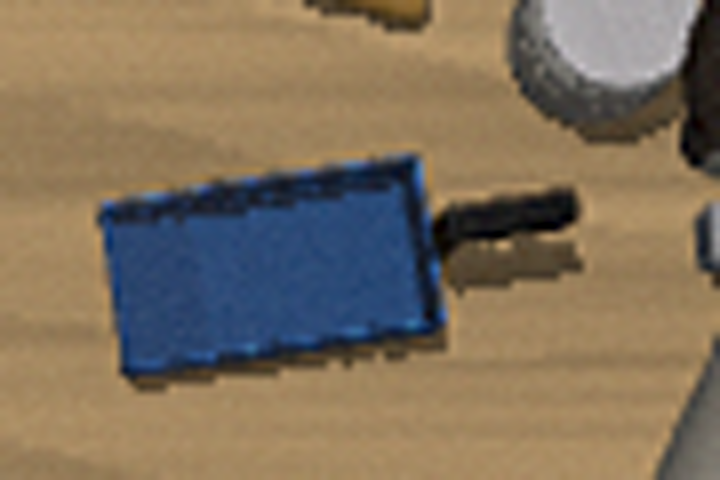

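View pics/s31.png

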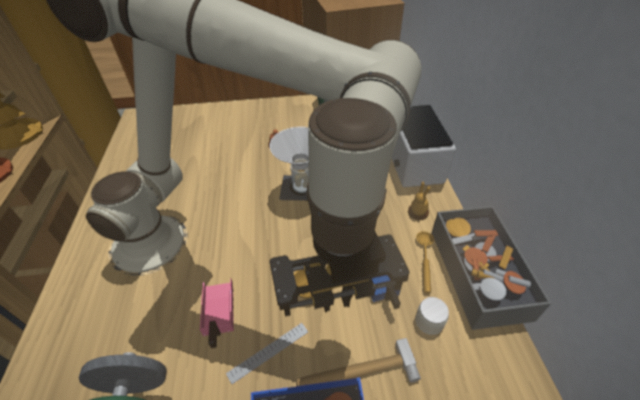

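```bash
python3 - <<'E'
import cv2,numpy as np
a=cv2.imread("pics/top0.png");
def m(f):
    h=cv2.cvtColor(f,cv2.COLOR_BGR2HSV); return cv2.inRange(h,(12,150,90),(28,255,255))
M0=m(a)
for n in ("t28","t31"):
    b=cv2.imread(f"pics/{n}.png"); d=m(b)&~cv2.dilate(M0,np.ones((3,3)))
    k,l,s,c=cv2.connectedComponentsWithStats(d)
    print(n,[(c[i].round(0).tolist(),int(s[i,4])) for i in range(1,k) if s[i,4]>5])
for n in ("top0","t28","t31"):
    M=m(cv2.imread(f"pics/{n}.png")); 
    for box in ((300,100,325,135),(333,120,396,145),(365,215,395,245)):
        x0,y0,x1,y1=box; p=cv2.findNonZero(M[y0:y1,x0:x1]); print(n,box,None if p is None else (p[:,0].mean(0)+[x0,y0]).round(1),0 if p is None else len(p))
E
python3 - <<'E'
from h import *
stat()
E
```

```text
t28 [([263.0, 223.0], 41), ([258.0, 223.0], 9)]
t31 [([264.0, 224.0], 45), ([258.0, 223.0], 8)]
top0 (300, 100, 325, 135) [309.4 117.9] 78
top0 (333, 120, 396, 145) [360.5 131.6] 270
top0 (365, 215, 395, 245) [379.8 229.7] 436
t28 (300, 100, 325, 135) [309.4 117.8] 76
t28 (333, 120, 396, 145) [344.2 127.7] 137
t28 (365, 215, 395, 245) None 0
t31 (300, 100, 325, 135) [309.4 117.8] 77
t31 (333, 120, 396, 145) [360.2 131.6] 273
t31 (365, 215, 395, 245) [379.8 229.9] 434
27.2 [ 0.4848 -0.4155  0.2948] yawY -172.22 tilt [-2.02  0.96] F [-0.   0.5 -0. ] w 0.273 [-26.1  22.5  11.4   0.  -81.1  33.9]
```

```bash
python3 - <<'E'
from h import *
print(r.finish_job()); stat()
E
```

```text
the job is handed in; nothing more can be done
None
the job is handed in; nothing more can be done
```

The brass went through the funnel into the jar, the funnel is home over the jar, and the empty pan stands level on the bench. I handed the job in at about 27 s.

**What I did**
- I gripped the red knob and swung the funnel round until it met the stop, at about 13 N.
- I carried the blue pan over the mouth and eased the grip so it pivoted lip-down about the jaws. The servo rows cannot tilt the tool, so this was how I poured.
- I lowered the lip to the bench, dragged the handle back until the pan lay flat, let go and withdrew.

**Last checks**
- **Funnel:** its centre was within about 0.3 px of where it was before the pour, so it stayed home.
- **Pan:** it was empty and flat near its first place.
- **Bystanders:** the rabbit, spoon and dish had not moved in the picture. I did not measure the bell, hammer or tin; they looked in place where the arm did not hide them.
- **Stray brass:** none was visible on the bench or in the funnel.

**What went less well**
- **Count:** I could not count all six pieces in the jar, since the view down the stem shows only part of the pile. Six is inferred from the empty pan and the clear bench and funnel.
- **The pour:** the pan swung down faster than I meant. It slipped to the back end of its handle and its lip went into the funnel, with a brief reading of about 14 N at the wrist. No shift of the funnel was measurable afterwards.

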